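# Fit the battery and its cover to a work floodlight

### The arm

A 6-joint arm with a two-finger parallel gripper is mounted at the origin on the work surface; the furniture and walls round the work are solid. World frame = base frame: x ahead of the robot, y to its left, z up, the work surface at z = 0. Lengths are in m, angles in rad, forces in N, time in s.
With the tool pointing down it reaches from about 0.275 to 0.725 m from the base axis. Payload 15.9 kg.
Tool frame: the origin (TCP) lies at the very end of the fingers, on their centre line; the grasp point (between the pads) lies 19 mm behind it (bot.hold_point_z is the distance from the TCP to the grasp point, in m); z points along the fingers, x is the direction in which the jaws open and shut, and the axes are right-handed (so a half turn about z gives the same grasp; the last joint's range is limited). The gripper opens to 85 mm and grips with 20 to 120 N. Pads are 22 mm wide; open, the fingers measure 114 mm over their backs; the gripper's body (76 mm by 85 mm) begins 54 mm behind the grasp point. The pads swing forward as they close: fully open they stand 13 mm farther back than shut.
Start: joints at [-1.268, 0.213, -0.034, 1.323, 0, 1.571], TCP at [0.149, -0.477, 0.231] pointing down, gripper open.
Joint ranges: [-2.98, 2.98], [-0.74, 1.72], [-1.14, 1.35], [-2.1, 2.04], [-1.57, 1.44], [-3.14, 3.14]. Speed limits (rad/s): [1.89, 1.89, 2.39, 2.57, 3.14, 3.14].

### API

Orientations are given as a rotation vector (axis times angle).
In Python, from workcell import bot, get_image, camera_params gives the robot as it stands. The module is installed in compiled form; this text tells all that it offers.
- The arm moves only by the tool send_rows, never from a script. Its argument "targets" is a list of rows, each an object of numbers: "dx", "dy", "dz": the shift along the tool's x, y, z in m; "ax", "ay", "az": the turn, a rotation vector about the tool's x, y, z in rad. In form: [{"dx": .., "dy": .., "dz": .., "ax": .., "ay": .., "az": ..}, ...]. A call has 1 to 8 rows; each row shifts and turns the commanded pose from where the row before left it, along the tool's axes as they then stand; what a row does not reach is not made up. A row lasts 1/8 s, in which the tool goes at most 62.5 mm and 10.7 degrees, less where a joint would pass 70% of its speed; a pose out of reach is approached as far as the arm can. A call with a gripper value outside its range is refused whole. "hand" is the closure, from 0 (fully open) to 1 (shut), set as the call begins (left out, the last holds). The fingers move at their own pace and stop on an object; the grip force is fixed at half the most. Time passes only in rows, so rows that do not move let the fingers close. It gives the time, the measured TCP pose, the force and the opening at its end, in the units of the state.
- bot.sense(): the state, without advancing time (a new reading comes with each control period).
- get_image(name): name is "scene" or "top" or "wrist"; returns the picture (480x640x3 uint8, blue, green, red); there is no depth.
- camera_params(name): a dict with "intrinsics" (3x3 intrinsics, pixels), "rvec" (rotation vector, rad) and "tvec" (3), from world to camera coordinates, as OpenCV has them. Camera axes: x right, y down, z forward; pixel columns grow to the right and rows downward; lengths in m; the calibration is good to about 2 mm. A picture is of the moment at which its call begins: read the wrist's pose just before it. camera_params takes no time and is no camera call; for the wrist camera it gives the pose at the moment of the call.
- bot.finish_job(): hands the job in, once; it reports no verdict.
The state is a dict: "time_s": time; "joint_pos": joint angles; "joint_vel": joint speeds; "tau": joint torques, N m; "ee_pos": TCP position; "eef_rot": TCP orientation; "ft_force": force on the tool from outside, world axes, zero at the start; "torque": the same for the moment, N m; "grip_width": finger opening in m.
Only numpy, scipy, OpenCV 4.12 (cv2) and the standard library are available. Lean on these libraries where they do the work, as an engineer would, in place of code of your own. Each camera call takes 0.05 s, during which the arm holds its last target.

### The job

Put the battery pack into the open bay in the back of the floodlight and press it down until the spring latch holds it there. Then fit the battery cover: hook its lip under the ledge at the low end of the opening and swing its top edge down until the catch snaps over it, so that the cover sits flat on the casing. Leave the tin and the mug where they are.

Things in the scene. Friction and masses are not known exactly. Their poses are not given: they have to be found in the camera images.
- lamp: Cordless work floodlight, wedge-shaped grey casing 233 x 170 mm (215 mm over its side tube guards), 65 mm high at the low end, 113 mm at the far end (135 mm at the catch); cannot be moved. Origin: middle of its underside, on the bench; x level from the low end, which faces the robot, to the lens on the far side, z up. The battery bay opens in its sloping back.
- bay (a point): Middle of the rim of the battery well in the lamp (x = -13, z = 58 mm of the lamp; axes as the lamp's): an upright well 95 (x) x 84 (y) mm inside, with lead-ins 5 to 8 mm wide at both sides and the front. On its floor is the sprung ejector plate.
- lamp_deck: Sloping back of the lamp, 0.21 rad. Origin: middle of the ledge's edge, on the outer surface (x = -78, z = 72 mm of the lamp); x up the slope away from the robot, z outward normal. The opening spans x = 0 to 135, y = -50 to 50 mm. The ledge is the 4 mm thick sheet at x < 0; beneath it and up to 12 mm behind its edge there is 25 mm of empty depth.
- catch_nose (a point): Lower front edge of the slam catch's steel nose, 36 mm wide (x = 143, z = 7 mm of lamp_deck; axes as lamp_deck's): flat underside, top sloped 45 degrees up to 18 mm. The catch's housing stands behind it at x = 153 to 183 mm, |y| < 26 mm, 23 mm high.
- pack: Battery pack, black box 90 (x) x 76 (y) x 40 mm, 0.35 kg, with a pull grip in the middle of its top, a bar 14 (x) x 64 (y) mm up to z = 60 mm. Origin: middle of its underside; z up. Goes upright into the well with its 90 mm side along the lamp's x, either way round. Its origin is 19 mm above the lamp's when latched, 33 mm when standing on the raised ejector.
- cover: Battery cover, ribbed grey plate 146 (x) x 124 (y) x 6 mm, 0.18 kg, lying outer face up. Origin: under the plate's middle, level with the underside of lip and ribs (plate: z = 9.5 to 15.5 mm); x from lip end to top edge, z outward. Two ribs beneath at |y| = 41 to 45 mm. Shut: axes parallel to lamp_deck's, origin at x = 77, z = -9.5 mm of it; 3 mm play in x, 5 mm in y.
- cover_lip (a point): Middle of the lip's tip, on its upper side (x = -86, z = 4 mm of the cover; axes as the cover's). The lip is 90 mm wide, 4 mm thick, 5.5 mm below the plate, and reaches 12.5 mm past the plate's end and the web that carries it (both at x = -73). It goes under the ledge only with the top edge raised, 0.3 to 0.5 rad from shut.
- cover_grip (a point): Centre of the cover's pull bar, 14 (x) x 70 (y) mm, standing 24 mm above the plate's outer face (x = 8, z = 27.5 mm of the cover; axes as the cover's).
- cover_top (a point): Middle of the cover's top edge, on its outer face (x = 73, z = 15.5 mm of the cover; axes as the cover's).
- ejector (a joint): Sprung plate on the floor of the well, m pressed down: 0 raised (33 mm above the bench), 0.014 with the pack latched, 0.017 at its stop. Pushes up with 6 N raised, 10 N down.
- pack_latch (a joint): Spring latch in the far wall of the well, m pushed back (0 to 0.0105). At 0 its nose, 30 mm wide, sloped on top, stands 9 mm into the well, flat underside 59 mm above the bench. The pack pushes it back on the way down; once the pack's top is below the nose it springs out to 0 over the pack. The push needed, besides the pack's weight, is about 6 to 12 N.
- cover_catch (a joint): Spring slam catch at the high end of the opening, m pushed back (0 to 0.0105). The cover's top edge pushes its nose back on the way down; with the cover shut it springs out to 0 over the edge. About 3 to 6 N at the top edge are needed.
- dust_tin: Round zinc tin, 72 mm wide, 80 mm high, origin in the middle of its underside; a bystander.
- mug: Grey enamel mug, 70 mm wide, 78 mm high, origin in the middle of its underside; a bystander.
Mind the look-alikes: they are no part of the job. Of the things that look like the cover, the smaller one is meant.

How it is judged:
By the outcome, as a careful person would: the job done as asked, in the order asked, and still so for the second after the job is handed in, with the robot touching nothing.
It also fails if it takes over 61 s, if anything falls off the work surface, if the arm or the gripper's body presses on something with over 40 N, if the wrist force passes 120 N, or if a joint passes its speed limit or range.

## Working session

There is one attempt and no reset: what is moved stays moved. The work goes in short steps, Python scripts to look and compute and a tool call to move; the robot and the scene stay as the last step left them, time stands still between calls to the robot, and variables do not carry over. Pictures are saved under pics/ and viewed, and the job is handed in when it is done.

Besides the shell and the picture viewer there is one more tool, called after "Request:" as name(argument=value, ...) on one line, values as JSON. send_rows: Moves the arm, as the interface text tells. Its arguments: {"type":"object","properties":{"targets":{"type":"array","items":{"type":"object","properties":{"dx":{"type":"number"},"dy":{"type":"number"},"dz":{"type":"number"},"ax":{"type":"number"},"ay":{"type":"number"},"az":{"type":"number"}}}},"hand":{"type":"number"}},"required":["targets"]}

```bash
mkdir -p pics; ls; python3 - <<'E'
from workcell import bot,get_image,camera_params
import cv2
print(bot.sense(), bot.hold_point_z)
for n in("scene","top","wrist"):
    p=camera_params(n);print(n,p)
    cv2.imwrite(f"pics/{n}0.png",get_image(n))
E
```

```text
pics
{'time_s': 0.0, 'joint_pos': array([-1.26798009e+00,  2.13349753e-01, -3.50591707e-02,  1.32349507e+00,
        8.31311606e-07,  1.57082999e+00]), 'joint_vel': array([-0.00152497,  0.00177115,  0.00016394, -0.00091995, -0.00163541,
       -0.00075157]), 'tau': array([-3.76664262e-03, -6.86160779e+01,  4.87118840e+01,  1.75515533e-02,
       -3.80577203e-04, -1.83308259e-06]), 'ee_pos': array([ 0.14900383, -0.47692634,  0.23081933]), 'eef_rot': array([-2.53052738e+00,  1.86062013e+00,  1.40074574e-03]), 'ft_force': array([-1.31103834,  0.53964756, -0.65977405]), 'torque': array([0.0349025 , 0.02807576, 0.05448127]), 'grip_width': 0.08523736366448342} 0.0187
scene {'intrinsics': array([[582.45229631,   0.        , 318.30871022],
       [  0.        , 582.45229631, 244.10577914],
       [  0.        ,   0.        ,   1.        ]]), 'rvec': array([ 0.63696794, -2.32874983,  1.51415414]), 'tvec': array([0.4369961 , 0.19552382, 1.06835636])}
top {'intrinsics': array([[459.68372868,   0.        , 321.89552851],
       [  0.        , 459.68372868, 237.46587059],
       [  0.        ,   0.        ,   1.        ]]), 'rvec': array([ 2.16765661, -2.12222716,  0.1560746 ]), 'tvec': array([-0.01754983,  0.50480949,  1.15482822])}
wrist {'intrinsics': array([[334.42589359,   0.        , 323.62506008],
       [  0.        , 334.42589359, 241.98146477],
       [  0.        ,   0.        ,   1.        ]]), 'rvec': array([-2.33592   ,  1.71611023,  0.25039802]), 'tvec': array([-0.49951831, -0.03780244,  0.37851044])}
```

View pics/scene0.png

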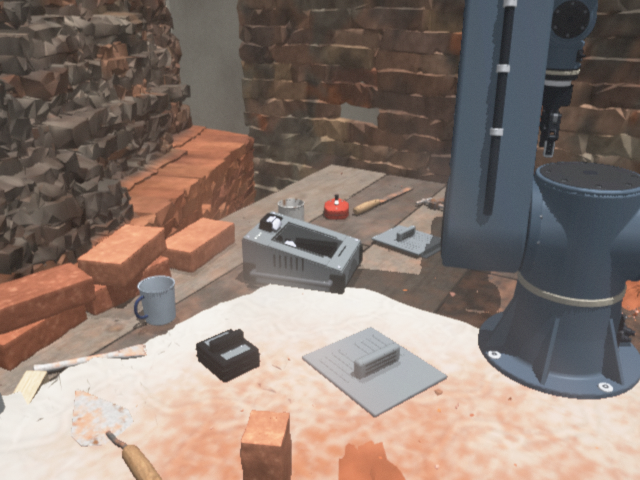

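View pics/top0.png

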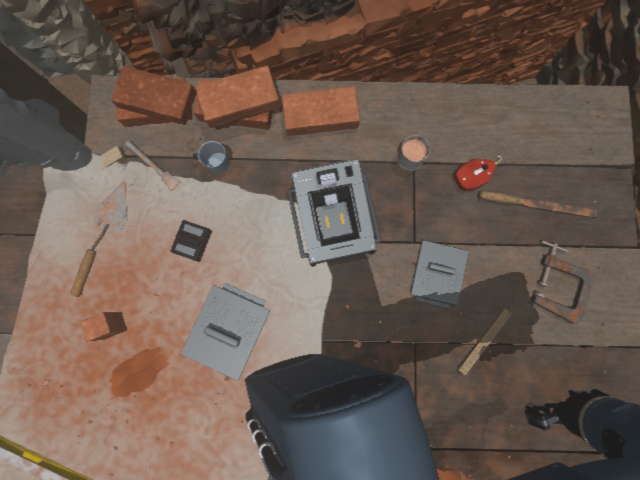

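View pics/wrist0.png

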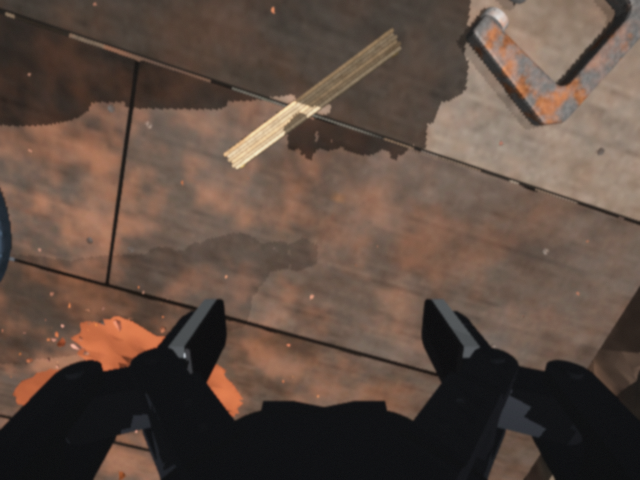

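Top view: lamp at (335,212), pack (190,240), small cover (440,272), larger look-alike (227,330), tin (412,152), mug (211,155). I'll zoom in next.

```bash
python3 - <<'E'
import cv2,numpy as np
im=cv2.imread("pics/top0.png")
def c(x0,y0,x1,y1,s,n):
    cv2.imwrite(n,cv2.resize(im[y0:y1,x0:x1],None,fx=s,fy=s,interpolation=cv2.INTER_CUBIC))
c(280,150,390,270,5,"pics/lamp_z.png")
a=cv2.resize(im[215:268,160:222],None,fx=6,fy=6,interpolation=cv2.INTER_CUBIC)
cv2.imwrite("pics/pack_z.png",a)
c(400,230,480,315,6,"pics/cov_z.png")
E
```

```text
(no output)
```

View pics/lamp_z.png

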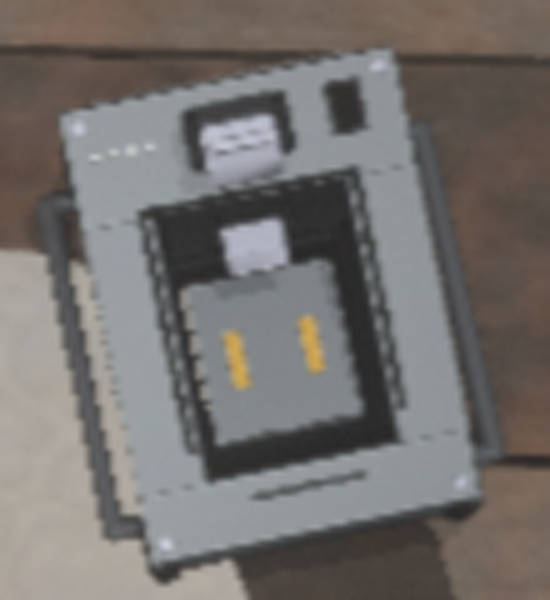

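View pics/pack_z.png

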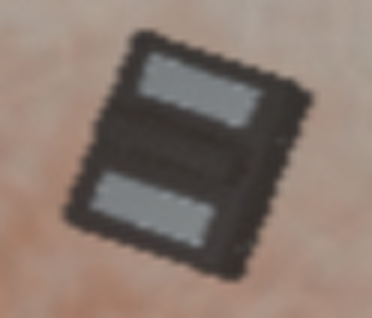

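View pics/cov_z.png

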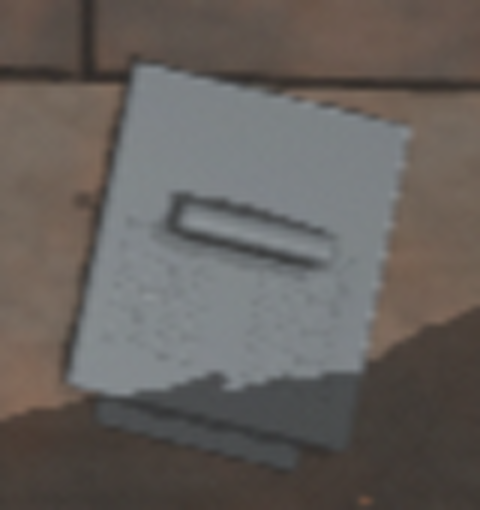

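```bash
cat > h.py <<'E'
import numpy as np,cv2
from scipy.optimize import least_squares
from scipy.spatial.transform import Rotation as R
def uncrop(p,s,o): return (np.array(p,float)+.5)/s-.5+np.array(o)
def proj(cp,P):
    return cv2.projectPoints(np.array(P,float).reshape(-1,1,3),cp['rvec'],cp['tvec'],cp['intrinsics'],None)[0].reshape(-1,2)
def fit(obs,x0):
    """obs: list of (cp, objpts, px). returns x,y,yaw with z=0"""
    def W(v,P):
        c,s=np.cos(v[2]),np.sin(v[2]);P=np.array(P,float)
        return np.c_[v[0]+c*P[:,0]-s*P[:,1],v[1]+s*P[:,0]+c*P[:,1],P[:,2]]
    f=lambda v:np.concatenate([(proj(cp,W(v,P))-np.array(q)).ravel() for cp,P,q in obs])
    r=least_squares(f,x0,loss='soft_l1');return r.x,f(r.x).reshape(-1,2)
def ray(cp,px,z):
    Rm=cv2.Rodrigues(np.array(cp['rvec']))[0];C=-Rm.T@cp['tvec']
    d=Rm.T@np.linalg.solve(cp['intrinsics'],[px[0],px[1],1]);return C+d*(z-C[2])/d[2]
def deck(p):
    a=.21;p=np.array(p,float).reshape(-1,3)
    return np.c_[-.078+np.cos(a)*p[:,0]-np.sin(a)*p[:,2],p[:,1],.072+np.sin(a)*p[:,0]+np.cos(a)*p[:,2]]
E
python3 - <<'E'
from h import *
from workcell import camera_params
cp=camera_params("top")
lc=uncrop([(62,115),(398,50),(480,492),(145,548)],5,(280,150))
LC=[(.1165,.085,.113),(.1165,-.085,.113),(-.1165,-.085,.065),(-.1165,.085,.065)]
oc=uncrop([(140,212),(358,170),(400,440),(207,480)],5,(280,150))
OC=deck([(.135,.05,0),(.135,-.05,0),(0,-.05,0),(0,.05,0)])
for n,P,q in(("lamp",LC,lc),("open",OC,oc)):
    v,r=fit([(cp,P,q)],[.6,0,0]);print(n,v.round(4));print(r.round(1).tolist())
pc=uncrop([(140,30),(68,215),(240,280),(312,97)],6,(160,215))
PC=[(.045,.038,.04),(-.045,.038,.04),(-.045,-.038,.0),(.045,-.038,.0)]
v,r=fit([(cp,PC,pc)],[.5,.3,-.3]);print("pack",v.round(4));print(r.round(1).tolist())
cc=uncrop([(135,62),(412,128),(345,452),(68,385)],6,(400,230))
CC=[(.073,.062,.0155),(.073,-.062,.0155),(-.073,-.062,.0155),(-.073,.062,.0155)]
v,r=fit([(cp,CC,cc)],[.5,-.3,-.3]);print("cover",v.round(4));print(r.round(1).tolist())
for n,p,z in(("tin",(412,150),.08),("mug",(211,153),.078)):print(n,ray(cp,p,z).round(3))
print("bigcover",[ray(cp,p,.0155).round(3)[:2] for p in((216,288),(270,312),(236,378),(182,352))])
E
```

```text
lamp [ 0.5677 -0.0357  0.2044]
[[-0.2, -3.9], [-0.1, -2.9], [-0.1, 2.4], [0.5, 3.4]]
open [ 0.5675 -0.0361  0.2227]
[[2.6, 0.2], [-1.7, 0.7], [0.1, -0.3], [-0.2, -0.5]]
pack [ 0.4924  0.3357 -0.3282]
[[-0.6, -1.3], [-2.0, 0.2], [0.8, 0.9], [1.5, -0.1]]
cover [ 0.4233 -0.316  -0.2178]
[[0.0, -0.2], [0.0, -0.2], [0.4, 0.3], [-0.4, 0.1]]
tin [ 0.731 -0.234  0.08 ]
mug [0.712 0.283 0.078]
bigcover [array([0.37 , 0.265]), array([0.311, 0.123]), array([0.145, 0.203]), array([0.206, 0.343])]
```

```bash
cat >> h.py <<'E'
from math import ceil
def toolR(yaw,pitch=0):
    """tool x along object x (yaw), z down; pitch>0: object x axis raised"""
    c,s=np.cos(yaw),np.sin(yaw)
    Rz=np.array([[c,-s,0],[s,c,0],[0,0,1]])
    Ry=R.from_rotvec([0,-pitch,0]).as_matrix()
    return Rz@Ry@np.diag([1,-1,-1])
def plan(pos0,rv0,goals,vmax=.06,wmax=.18,nmin=0):
    """goals list of (pos,Rmat[,n]); print rows in tool axes, accumulating rounding"""
    p=np.array(pos0,float);r=R.from_rotvec(rv0)
    for g in goals:
        gp=np.array(g[0],float);gr=R.from_matrix(g[1]);n=g[2] if len(g)>2 else 0
        d=(r.inv()*gr).as_rotvec()
        n=max(n,1,ceil(np.linalg.norm(gp-p)/vmax-1e-6),ceil(np.linalg.norm(d)/wmax-1e-6))
        p0=p.copy();r0=r;rows=[]
        for i in range(1,n+1):
            tp=p0+(gp-p0)*i/n;tr=r0*R.from_rotvec(d*i/n)
            dl=r.inv().apply(tp-p).round(4);da=(r.inv()*tr).as_rotvec().round(3)
            p=p+r.apply(dl);r=r*R.from_rotvec(da)
            rows.append({k:float(v) for k,v in zip(("dx","dy","dz","ax","ay","az"),[*dl,*da]) if v})
        import json;print(n,"rows ->",gp.round(4).tolist());print(json.dumps(rows))
    print("end",p.round(4),r.as_rotvec().round(4).tolist())
def camtool(s,cp):
    Rm=cv2.Rodrigues(np.array(cp['rvec']))[0];C=-Rm.T@cp['tvec'];T=R.from_rotvec(s['eef_rot']).as_matrix()
    return T.T@(C-s['ee_pos']), T.T@Rm.T
E
python3 - <<'E'
from h import *
from workcell import *
s=bot.sense();cp=camera_params("wrist")
o,A=camtool(s,cp);print(o.round(4),A.round(3).tolist())
c=np.array([.4233,-.316]);y=-.2178
Rt=toolR(y)
# camera viewing at cover: offset
print("optical axis world",Rt@A[:,2], "cam off",Rt@o)
plan(s['ee_pos'],s['eef_rot'],[((.36,-.30,.26),Rt)])
E
```

```text
[-1.000e-04 -7.200e-02 -1.425e-01] [[1.0, 0.001, 0.001], [-0.001, 0.959, 0.285], [-0.0, -0.285, 0.959]]
optical axis world [-0.06092111 -0.27840278 -0.95853039] cam off [0.01541052 0.07031389 0.14245537]
6 rows -> [0.36, -0.3, 0.26]
[{"dx": -0.0177, "dy": -0.0424, "dz": -0.0048, "az": -0.175}, {"dx": -0.01, "dy": -0.0447, "dz": -0.0049, "az": -0.175}, {"dx": -0.0021, "dy": -0.0459, "dz": -0.0048, "az": -0.175}, {"dx": 0.0059, "dy": -0.0455, "dz": -0.0048, "az": -0.175}, {"dx": 0.0138, "dy": -0.0438, "dz": -0.0049, "ax": -0.001, "az": -0.175}, {"dx": 0.0212, "dy": -0.0407, "dz": -0.0048, "ay": 0.001, "az": -0.175}]
end [ 0.36 -0.3   0.26] [3.1227, -0.3418, 0.0004]
```

```bash
python3 - <<'E'
from h import *
from workcell import *
s=bot.sense()
plan(s['ee_pos'],s['eef_rot'],[((.41,-.27,.2),toolR(-.218),8)])
E
```

```text
8 rows -> [0.41, -0.27, 0.2]
[{"dx": -0.015, "dy": -0.0389, "dz": 0.0039, "az": -0.131}, {"dx": -0.0097, "dy": -0.0404, "dz": 0.0039, "az": -0.132}, {"dx": -0.0044, "dy": -0.0414, "dz": 0.0038, "az": -0.131}, {"dx": 0.0011, "dy": -0.0417, "dz": 0.0039, "az": -0.131}, {"dx": 0.0065, "dy": -0.0411, "dz": 0.0039, "az": -0.131}, {"dx": 0.0119, "dy": -0.0399, "dz": 0.0039, "ax": -0.001, "az": -0.132}, {"dx": 0.017, "dy": -0.038, "dz": 0.0038, "ay": 0.001, "az": -0.131}, {"dx": 0.0218, "dy": -0.0355, "dz": 0.0039, "az": -0.131}]
end [ 0.41 -0.27  0.2 ] [3.1226, -0.3418, 0.0003]
```

Request:
send_rows(targets=[{"dx": -0.015, "dy": -0.039, "dz": 0.004, "az": -0.131}, {"dx": -0.0097, "dy": -0.0404, "dz": 0.0039, "az": -0.132}, {"dx": -0.0044, "dy": -0.0414, "dz": 0.0038, "az": -0.131}, {"dx": 0.0011, "dy": -0.0417, "dz": 0.0039, "az": -0.131}, {"dx": 0.0065, "dy": -0.0411, "dz": 0.0039, "az": -0.131}, {"dx": 0.0119, "dy": -0.0399, "dz": 0.0039, "az": -0.132}, {"dx": 0.017, "dy": -0.038, "dz": 0.0038, "az": -0.131}, {"dx": 0.0218, "dy": -0.0355, "dz": 0.0039, "az": -0.131}])

```text
schema error: expected keys dx, dy, dz, ax, ay, az
```

```bash
cat > shot.py <<'E'
import sys,cv2,pickle
from workcell import *
from h import *
cam,n=sys.argv[1:3]
s=bot.sense();cp=camera_params(cam);im=get_image(cam);cv2.imwrite(f"pics/{n}.png",im)
pickle.dump((s,cp),open(f"{n}.pkl","wb"));print(s['time_s'],s['ee_pos'].round(4),s['eef_rot'].round(4),s['ft_force'].round(2),round(s['grip_width'],4))
E
python3 shot.py wrist w1
```

```text
0.15 [ 0.149  -0.477   0.2309] [-2.5306e+00  1.8607e+00  1.1000e-03] [0.17 0.18 1.11] 0.0856
```

View pics/w1.png

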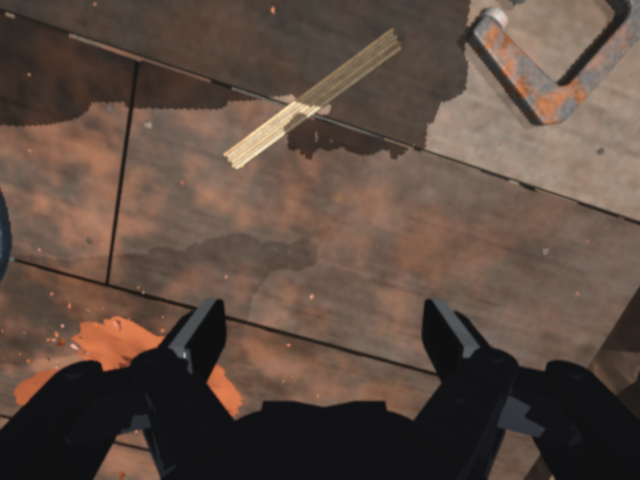

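The call was refused because every row needs all six keys, so the picture is unchanged.

Request:
send_rows(targets=[{"dx": -0.015, "dy": -0.039, "dz": 0.004, "ax": 0, "ay": 0, "az": -0.131}, {"dx": -0.0097, "dy": -0.0404, "dz": 0.0039, "ax": 0, "ay": 0, "az": -0.132}, {"dx": -0.0044, "dy": -0.0414, "dz": 0.0038, "ax": 0, "ay": 0, "az": -0.131}, {"dx": 0.0011, "dy": -0.0417, "dz": 0.0039, "ax": 0, "ay": 0, "az": -0.131}, {"dx": 0.0065, "dy": -0.0411, "dz": 0.0039, "ax": 0, "ay": 0, "az": -0.131}, {"dx": 0.0119, "dy": -0.0399, "dz": 0.0039, "ax": 0, "ay": 0, "az": -0.132}, {"dx": 0.017, "dy": -0.038, "dz": 0.0038, "ax": 0, "ay": 0, "az": -0.131}, {"dx": 0.0218, "dy": -0.0355, "dz": 0.0039, "ax": 0, "ay": 0, "az": -0.131}])

```text
time_s: 1.2
ee_pos: [0.4111, -0.2692, 0.2]
eef_rot: [-3.124, 0.335, 0.0]
ft_force: [0.5, -0.8, 0.3]
grip_width: 0.0852
```

```bash
sed -i 's/ if v})/)})/; s/{k:float(v) for k,v in zip(\(.*\)\[\*dl,\*da\]))})/{k:float(v)+0.0 for k,v in zip(\1[*dl,*da])})/' h.py; grep -n "rows.append" h.py; python3 shot.py wrist w2
```

```text
39:            rows.append({k:float(v)+0.0 for k,v in zip(("dx","dy","dz","ax","ay","az"),[*dl,*da])})
1.2 [ 0.4111 -0.2692  0.2   ] [-3.1236e+00  3.3500e-01  2.0000e-04] [ 0.47 -0.82  0.27] 0.0852
```

View pics/w2.png

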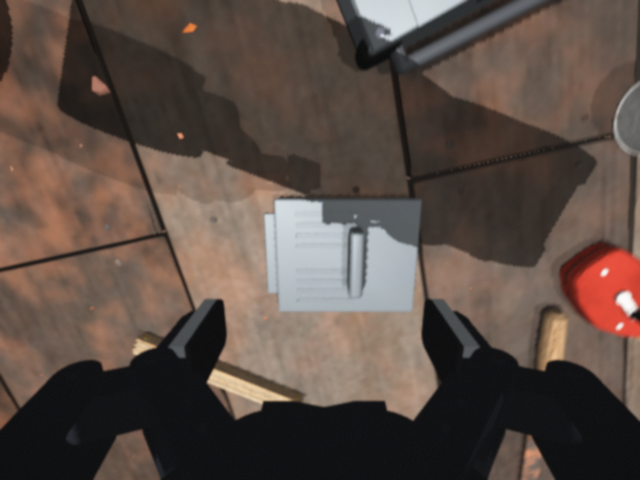

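Cover seen with its plate corners at (275,199), (421,199), (414,312), (280,312), lip on the left (x≈265), bar at (356,263).

```bash
python3 - <<'E'
from h import *
import pickle
im=cv2.imread("pics/w2.png")
cv2.imwrite("pics/w2z.png",cv2.resize(im[185:325,255:435],None,fx=4.4,fy=4.2,interpolation=cv2.INTER_CUBIC))
s,cp=pickle.load(open("w2.pkl","rb"))
CC=[(-.073,.062,.0155),(.073,.062,.0155),(.073,-.062,.0155),(-.073,-.062,.0155)]
v,r=fit([(cp,CC,[(274.5,198.5),(421.5,199),(414,312),(279.5,312)])],[.42,-.31,-.2]);print(v.round(4),r.round(1).tolist())
s0=s
plan(s['ee_pos'],s['eef_rot'],[((.52,-.03,.24),toolR(.21))])
E
```

```text
[ 0.4259 -0.316  -0.211 ] [[-0.2, 0.4], [1.4, -0.5], [-0.6, -0.1], [-0.2, 0.2]]
5 rows -> [0.52, -0.03, 0.24]
[{"dx": 0.0111, "dy": -0.0514, "dz": -0.008, "ax": 0.0, "ay": 0.0, "az": -0.085}, {"dx": 0.0155, "dy": -0.0502, "dz": -0.008, "ax": 0.0, "ay": 0.0, "az": -0.084}, {"dx": 0.0196, "dy": -0.0488, "dz": -0.008, "ax": 0.0, "ay": 0.0, "az": -0.085}, {"dx": 0.0237, "dy": -0.0469, "dz": -0.008, "ax": 0.0, "ay": 0.0, "az": -0.085}, {"dx": 0.0276, "dy": -0.0447, "dz": -0.008, "ax": 0.0, "ay": 0.0, "az": -0.085}]
end [ 0.52 -0.03  0.24] [-3.1242, -0.3298, 0.0002]
```

View pics/w2z.png

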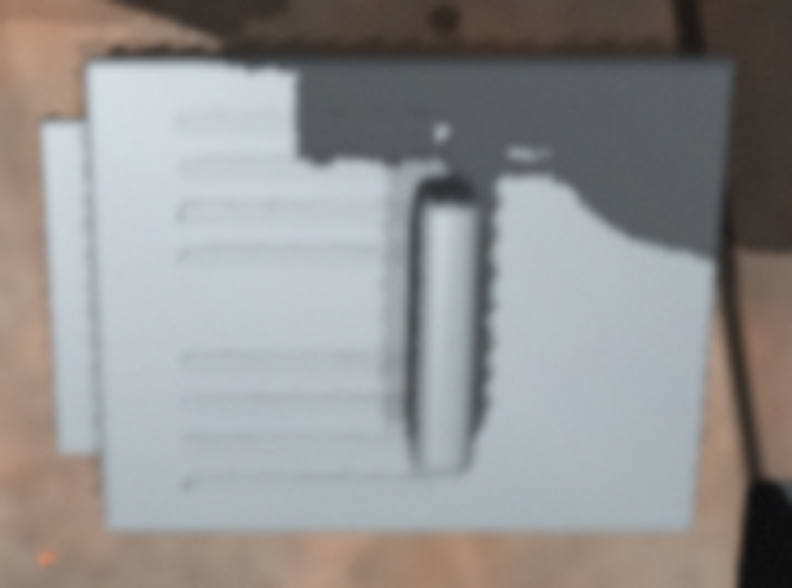

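Request:
send_rows(targets=[{"dx": 0.0111, "dy": -0.0514, "dz": -0.008, "ax": 0.0, "ay": 0.0, "az": -0.085}, {"dx": 0.0155, "dy": -0.0502, "dz": -0.008, "ax": 0.0, "ay": 0.0, "az": -0.085}, {"dx": 0.0196, "dy": -0.0488, "dz": -0.008, "ax": 0.0, "ay": 0.0, "az": -0.085}, {"dx": 0.0237, "dy": -0.0469, "dz": -0.008, "ax": 0.0, "ay": 0.0, "az": -0.085}, {"dx": 0.0276, "dy": -0.0447, "dz": -0.008, "ax": 0.0, "ay": 0.0, "az": -0.085}])

```text
time_s: 1.88
ee_pos: [0.5204, -0.0298, 0.2404]
eef_rot: [3.124, 0.329, -0.0]
ft_force: [1.5, -0.3, -0.1]
grip_width: 0.0852
```

```bash
python3 shot.py wrist w3; python3 - <<'E'
from h import *
import pickle
s,cp=pickle.load(open("w2.pkl","rb"))
CC=[(-.073,.062,.0155),(.073,.062,.0155),(.073,-.062,.0155),(-.073,-.062,.0155)]
v,r=fit([(cp,CC,[(274.5,199.4),(421.5,199.4),(412.3,310.8),(278.9,310.8)])],[.42,-.31,-.2]);print(v.round(4),r.round(1).tolist())
E
```

```text
1.875 [ 0.5204 -0.0298  0.2404] [ 3.1243  0.3288 -0.    ] [ 1.48 -0.29 -0.13] 0.0852
[ 0.4252 -0.3159 -0.2134] [[-0.8, -0.7], [0.8, -0.7], [0.3, 1.2], [-0.4, 1.3]]
```

View pics/w3.png

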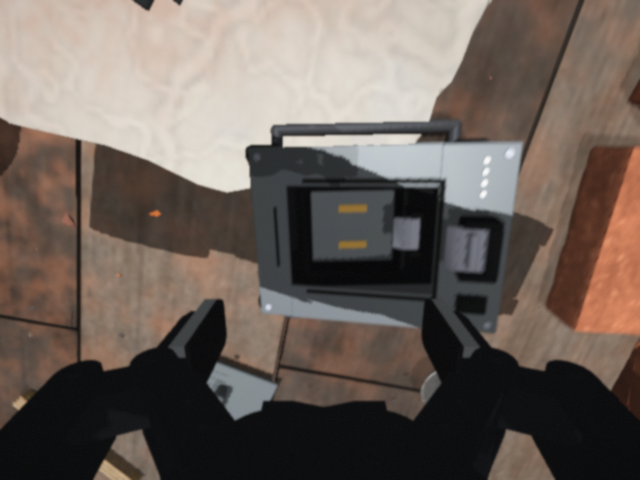

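Lamp from above: opening corners at about (290,186), (442,182), (434,297), (292,284), and the casing edge runs from (247,148) to (523,143).

```bash
python3 - <<'E'
from h import *
im=cv2.imread("pics/w3.png")[135:335,240:530]
g=np.clip((im/255.)**.6*255,0,255).astype('uint8')
cv2.imwrite("pics/w3z.png",cv2.resize(g,None,fx=2.75,fy=2.75,interpolation=cv2.INTER_CUBIC))
im=cv2.imread("pics/w3.png")[172:307,275:455]
g=np.clip((im/255.)**.5*255,0,255).astype('uint8')
cv2.imwrite("pics/w3y.png",cv2.resize(g,None,fx=4.4,fy=4.4,interpolation=cv2.INTER_CUBIC))
E
```

```text
(no output)
```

View pics/w3z.png

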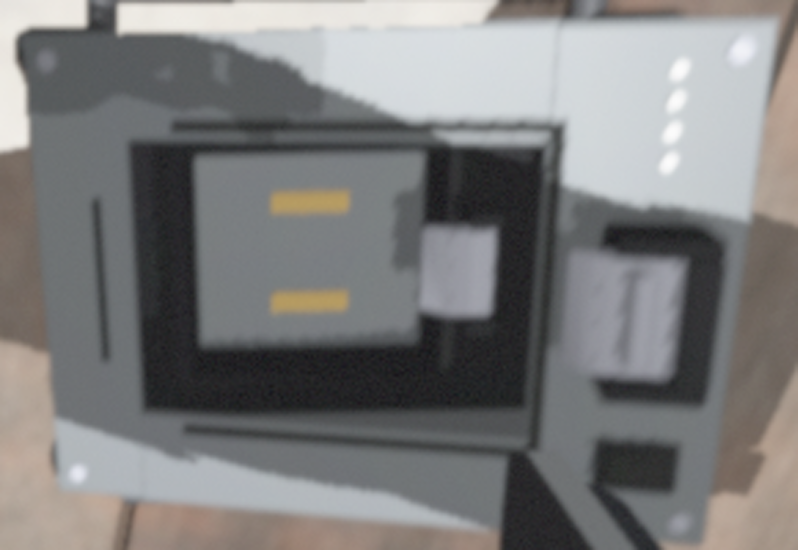

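View pics/w3y.png

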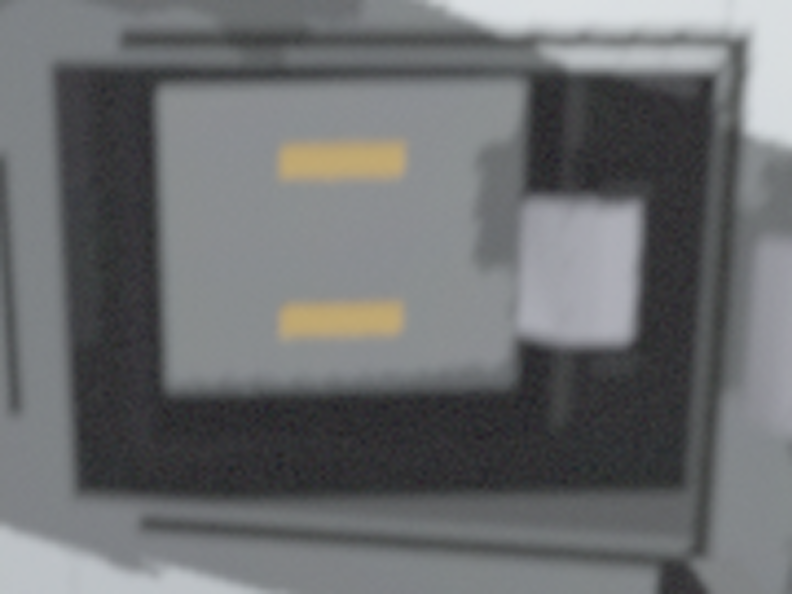

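```bash
python3 - <<'E'
from h import *
import pickle
from workcell import camera_params
s,cp=pickle.load(open("w3.pkl","rb"))
q=uncrop([(55,65),(77,493),(687,490),(712,75)],4.4,(275,172))
P=deck([(0,.05,0),(0,-.05,0),(.135,-.05,0),(.135,.05,0)])
v,r=fit([(cp,P,q)],[.57,-.03,.21]);print("open",v.round(4),r.round(1).tolist())
q2=uncrop([(20,35),(58,488),(778,18)],2.75,(240,135))
P2=[(-.1165,.085,.065),(-.1165,-.085,.065),(.1165,.085,.113)]
v2,r=fit([(cp,P2,q2)],[.57,-.03,.21]);print("case",v2.round(4),r.round(1).tolist())
# catch nose edge, pack plate
q3=uncrop([(157,83),(163,390),(517,385),(528,80)],4.4,(275,172))
print("ejector corners in lamp frame of open fit:")
for qq in q3:
    p=ray(cp,qq,.033)-[v[0],v[1],0];c,s_=np.cos(v[2]),np.sin(v[2]);print((np.array([c*p[0]+s_*p[1],-s_*p[0]+c*p[1]])*1000).round(1))
tc=camera_params("top")
oc=uncrop([(140,212),(358,170),(400,440),(207,480)],5,(280,150))
OC=deck([(.135,.05,0),(.135,-.05,0),(0,-.05,0),(0,.05,0)])
import itertools
M=lambda v,P:np.c_[v[0]+np.cos(v[2])*P[:,0]-np.sin(v[2])*P[:,1],v[1]+np.sin(v[2])*P[:,0]+np.cos(v[2])*P[:,1],P[:,2]]
print((proj(tc,M(v,OC))-oc).round(1).tolist())
# overlays
im=cv2.imread("pics/w3.png")
X=[deck([(0,.05,0),(0,-.05,0),(.135,-.05,0),(.135,.05,0)]),deck([(.143,.018,.007),(.143,-.018,.007)]),np.array([(-.0605,.042,.058),(-.0605,-.042,.058),(.0345,-.042,.058),(.0345,.042,.058)]),
 np.array([(-.1165,.085,.065),(-.1165,-.085,.065),(.1165,-.085,.113),(.1165,.085,.113)])]
big=cv2.resize(im[120:345,235:535],None,fx=2.6,fy=2.6,interpolation=cv2.INTER_CUBIC)
for x,col in zip(X,[(0,0,255),(0,255,255),(0,255,0),(255,0,255)]):
    p=proj(cp,M(v,x));p=((p+.5-[235,120])*2.6-.5)
    cv2.polylines(big,[np.round(p).astype(int).reshape(-1,1,2)],True,col,1)
cv2.imwrite("pics/w3o.png",big)
E
```

```text
open [ 0.5662 -0.0344  0.2346] [[-1.3, -0.5], [-0.7, 1.9], [0.3, 11.8], [2.7, -2.4]]
case [ 0.5692 -0.0337  0.2328] [[-1.1, -0.2], [-0.6, 1.7], [10.5, -0.1]]
ejector corners in lamp frame of open fit:
[-57.2  39.8]
[-58.4 -37.5]
[ 30.9 -38.3]
[30.8 38.4]
[[1.7, 0.9], [-2.8, 1.0], [-0.3, -0.2], [-0.5, 0.2]]
```

View pics/w3o.png

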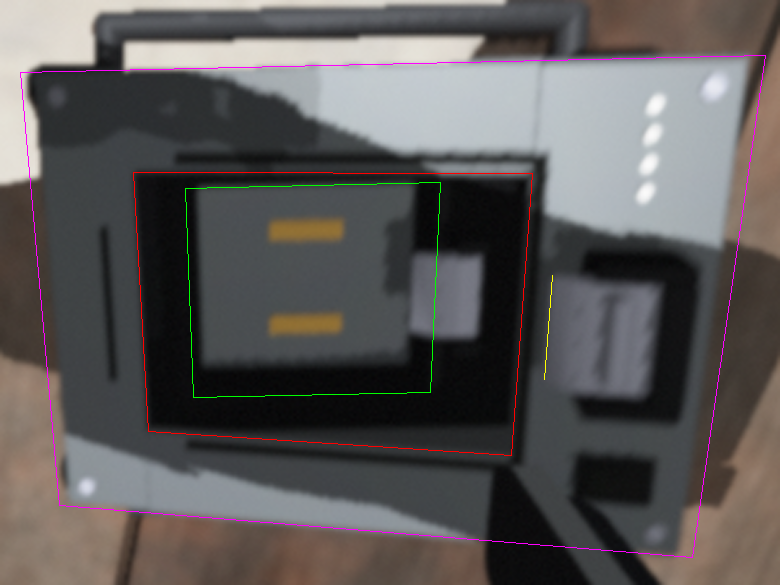

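```bash
python3 - <<'E'
from h import *
import pickle
from workcell import camera_params
s,cp=pickle.load(open("w3.pkl","rb"))
q=uncrop([(55,65),(77,493),(712,75)],4.4,(275,172))
P=deck([(0,.05,0),(0,-.05,0),(.135,.05,0)])
q3=uncrop([(157,83),(163,390),(517,385),(528,80)],4.4,(275,172))
P3=np.array([(-.0574,.0385,.033),(-.0574,-.0385,.033),(.0314,-.0385,.033),(.0314,.0385,.033)])
v,r=fit([(cp,P,q)],[.57,-.03,.21]);print("open",v.round(4),r.round(1).tolist())
v,r=fit([(cp,P3,q3)],[.57,-.03,.21]);print("ej",v.round(4),r.round(1).tolist())
v,r=fit([(cp,P,q),(cp,P3,q3)],[.57,-.03,.21]);print("both",v.round(4),r.round(1).tolist())
tc=camera_params("top")
oc=uncrop([(140,212),(358,170),(400,440),(207,480)],5,(280,150))
OC=deck([(.135,.05,0),(.135,-.05,0),(0,-.05,0),(0,.05,0)])
v,r=fit([(cp,P,q),(cp,P3,q3),(tc,OC,oc)],[.57,-.03,.21]);print("all",v.round(4),r.round(1).tolist())
# screws
sc=uncrop([(46,61),(78,473),(742,49),(681,522)],2.75,(240,135))
for a,z in zip(sc,[.068,.068,.11,.11]):print(ray(cp,a,z).round(4))
S=deck([(-.03,.075,0),(-.03,-.075,0),(.185,.075,0),(.185,-.075,0)])
E
```

```text
open [ 0.5667 -0.0354  0.2237] [[-0.4, -0.2], [-1.0, 2.1], [3.4, -0.4]]
ej [ 0.5657 -0.034   0.2235] [[-0.3, 0.2], [0.1, -0.0], [-0.3, 0.1], [0.5, -0.2]]
both [ 0.5659 -0.0345  0.224 ] [[-1.1, -1.4], [-1.6, 1.1], [2.9, -1.7], [-0.1, 0.7], [0.3, 0.4], [-0.2, 0.5], [0.6, 0.2]]
all [ 0.5661 -0.0346  0.2252] [[-1.0, -1.1], [-1.3, 1.4], [3.0, -1.6], [0.0, 0.9], [0.5, 0.6], [-0.0, 0.6], [0.7, 0.3], [1.9, 0.7], [-2.4, 1.2], [-0.4, 0.1], [-0.7, 0.1]]
[0.4475 0.0159 0.068 ]
[ 0.4825 -0.1316  0.068 ]
[0.6498 0.0643 0.11  ]
[ 0.6857 -0.0845  0.11  ]
```

```bash
python3 - <<'E'
from h import *
from workcell import *
s=bot.sense()
plan(s['ee_pos'],s['eef_rot'],[((.50,.365,.2),toolR(-.328),8)])
E
```

```text
8 rows -> [0.5, 0.365, 0.2]
[{"dx": 0.0077, "dy": -0.0482, "dz": 0.0052, "ax": 0.0, "ay": 0.0, "az": 0.068}, {"dx": 0.0045, "dy": -0.0487, "dz": 0.0052, "ax": -0.001, "ay": 0.0, "az": 0.068}, {"dx": 0.0011, "dy": -0.0488, "dz": 0.0052, "ax": 0.0, "ay": -0.001, "az": 0.068}, {"dx": -0.0021, "dy": -0.0488, "dz": 0.0052, "ax": 0.0, "ay": 0.0, "az": 0.068}, {"dx": -0.0055, "dy": -0.0485, "dz": 0.0051, "ax": 0.0, "ay": 0.0, "az": 0.069}, {"dx": -0.0088, "dy": -0.0481, "dz": 0.0052, "ax": -0.001, "ay": 0.0, "az": 0.068}, {"dx": -0.0121, "dy": -0.0473, "dz": 0.0051, "ax": 0.0, "ay": 0.0, "az": 0.068}, {"dx": -0.0153, "dy": -0.0464, "dz": 0.0052, "ax": 0.0, "ay": 0.0, "az": 0.068}]
end [0.5   0.365 0.2  ] [3.0994, -0.5129, 0.0006]
```

Request:
send_rows(targets=[{"dx": 0.0077, "dy": -0.0482, "dz": 0.0052, "ax": 0.0, "ay": 0.0, "az": 0.068}, {"dx": 0.0045, "dy": -0.0487, "dz": 0.0052, "ax": 0, "ay": 0.0, "az": 0.068}, {"dx": 0.0011, "dy": -0.0488, "dz": 0.0052, "ax": 0.0, "ay": 0, "az": 0.068}, {"dx": -0.0021, "dy": -0.0488, "dz": 0.0052, "ax": 0.0, "ay": 0.0, "az": 0.068}, {"dx": -0.0055, "dy": -0.0485, "dz": 0.0051, "ax": 0.0, "ay": 0.0, "az": 0.069}, {"dx": -0.0088, "dy": -0.0481, "dz": 0.0052, "ax": 0, "ay": 0.0, "az": 0.068}, {"dx": -0.0121, "dy": -0.0473, "dz": 0.0051, "ax": 0.0, "ay": 0.0, "az": 0.068}, {"dx": -0.0153, "dy": -0.0464, "dz": 0.0052, "ax": 0.0, "ay": 0.0, "az": 0.068}])

```text
time_s: 2.92
ee_pos: [0.5011, 0.3603, 0.1985]
eef_rot: [3.096, -0.532, -0.0]
ft_force: [0.4, -0.4, 0.2]
grip_width: 0.0853
```

```bash
python3 shot.py wrist w4; python3 - <<'E'
import cv2,numpy as np
im=cv2.imread("pics/w4.png")[170:350,220:440]
g=np.clip((im/255.)**.6*255,0,255).astype('uint8')
cv2.imwrite("pics/w4z.png",cv2.resize(g,None,fx=3.3,fy=3.3,interpolation=cv2.INTER_CUBIC))
E
```

```text
2.925 [0.5011 0.3603 0.1985] [ 3.096e+00 -5.321e-01 -2.000e-04] [ 0.4  -0.42  0.16] 0.0853
```

View pics/w4z.png

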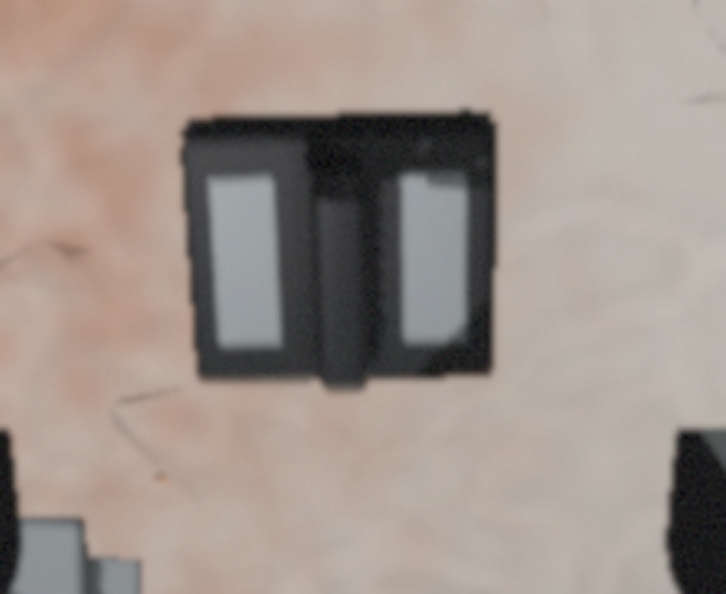

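```bash
cat >> h.py <<'E'
M=lambda v,P:np.c_[v[0]+np.cos(v[2])*np.array(P)[:,0]-np.sin(v[2])*np.array(P)[:,1],v[1]+np.sin(v[2])*np.array(P)[:,0]+np.cos(v[2])*np.array(P)[:,1],np.array(P)[:,2]]
E
python3 - <<'E'
from h import *
import pickle
s,cp=pickle.load(open("w4.pkl","rb"))
lab=[(-.0,0)]
q=uncrop([(199,379),(493,374),(322,388),(366,388)],3.3,(220,170))
P=[(-.045,-.038,.04),(.045,-.038,.04),(-.007,-.032,.06),(.007,-.032,.06)]
v,r=fit([(cp,P,q)],[.49,.33,-.33]);print(v.round(4),r.round(1).tolist())
im=cv2.imread("pics/w4.png")[170:350,220:440];im=np.clip((im/255.)**.6*255,0,255).astype('uint8')
big=cv2.resize(im,None,fx=3.3,fy=3.3,interpolation=cv2.INTER_CUBIC)
b=lambda x,y,z:np.array([(-x,-y,z),(x,-y,z),(x,y,z),(-x,y,z)])
for x,c in((b(.045,.038,.04),(0,0,255)),(b(.045,.038,0),(0,255,0)),(b(.007,.032,.06),(255,0,255))):
    p=(proj(cp,M(v,x))+.5-[220,170])*3.3-.5
    cv2.polylines(big,[np.round(p).astype(int).reshape(-1,1,2)],True,c,1)
cv2.imwrite("pics/w4o.png",big)
E
```

```text
[ 0.4931  0.3396 -0.3222] [[-1.9, 0.4], [1.2, 0.3], [-0.8, -0.2], [1.2, -0.4]]
```

View pics/w4o.png

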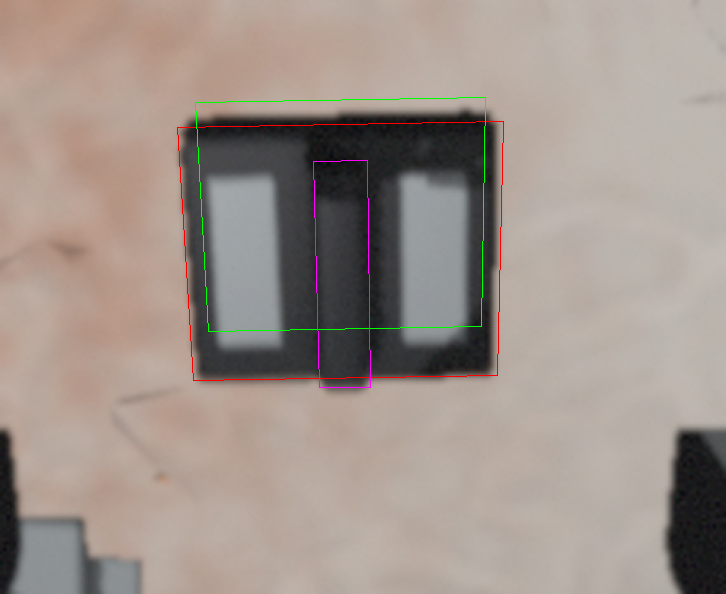

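```bash
python3 - <<'E'
from h import *
from workcell import *
s=bot.sense();print(s['ee_pos'],s['eef_rot'])
plan(s['ee_pos'],s['eef_rot'],[((.493,.338,.1),toolR(-.322),3)])
E
```

```text
[0.49986485 0.3650895  0.19707951] [-3.09535110e+00  5.33319091e-01  2.71301625e-03]
3 rows -> [0.493, 0.338, 0.1]
[{"dx": 0.0009, "dy": 0.0093, "dz": 0.0324, "ax": 0.0, "ay": 0.001, "az": -0.006}, {"dx": 0.0009, "dy": 0.0093, "dz": 0.0323, "ax": 0.0, "ay": 0.0, "az": -0.007}, {"dx": 0.0007, "dy": 0.0093, "dz": 0.0324, "ax": 0.0, "ay": 0.001, "az": -0.006}]
end [0.493 0.338 0.1  ] [-3.1006, 0.5039, -0.0004]
```

Request:
send_rows(targets=[{"dx": 0.0009, "dy": 0.0093, "dz": 0.0324, "ax": 0.0, "ay": 0, "az": -0.006}, {"dx": 0.0009, "dy": 0.0093, "dz": 0.0323, "ax": 0.0, "ay": 0.0, "az": -0.007}, {"dx": 0.0007, "dy": 0.0093, "dz": 0.0324, "ax": 0.0, "ay": 0, "az": -0.006}, {"dx": 0, "dy": 0, "dz": 0, "ax": 0.0, "ay": 0, "az": 0}])

```text
time_s: 3.48
ee_pos: [0.4932, 0.3303, 0.0998]
eef_rot: [3.099, -0.499, -0.005]
ft_force: [-0.3, 0.4, 0.2]
grip_width: 0.0857
```

```bash
python3 shot.py wrist w5; python3 - <<'E'
from h import *
import pickle
s,cp=pickle.load(open("w5.pkl","rb"))
v=[.493,.338,-.322]
im=cv2.imread("pics/w5.png");im=np.clip((im/255.)**.6*255,0,255).astype('uint8')
b=lambda x,y,z:np.array([(-x,-y,z),(x,-y,z),(x,y,z),(-x,y,z)])
for x,c in((b(.045,.038,.04),(0,0,255)),(b(.045,.038,0),(0,255,0)),(b(.007,.032,.06),(255,0,255))):
    p=proj(cp,M(v,x))
    cv2.polylines(im,[np.round(p).astype(int).reshape(-1,1,2)],True,c,1)
cv2.imwrite("pics/w5o.png",im)
E
```

```text
3.475 [0.4932 0.3303 0.0998] [ 3.0986 -0.4995 -0.005 ] [-0.35  0.43  0.17] 0.0857
```

View pics/w5o.png

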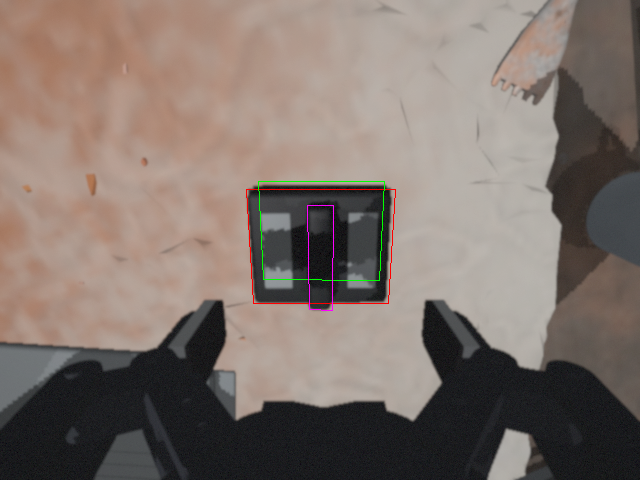

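```bash
python3 - <<'E'
from h import *
from workcell import *
s=bot.sense();print(s['time_s'],s['ee_pos'],s['eef_rot'],s['joint_vel'].round(3))
E
```

```text
3.525 [0.49427103 0.33123189 0.10164045] [ 3.10057479e+00 -4.99655801e-01 -1.80932720e-03] [ 0.008 -0.015  0.05   0.016  0.     0.002]
```

```bash
python3 - <<'E'
from h import *
p=np.array([.14900383,-.47692634,.23081933]);r=R.from_rotvec([-2.53052738,1.86062013,.0014])
A=[[(-.015,-.039,.004,-.131),(-.0097,-.0404,.0039,-.132),(-.0044,-.0414,.0038,-.131),(.0011,-.0417,.0039,-.131),(.0065,-.0411,.0039,-.131),(.0119,-.0399,.0039,-.132),(.017,-.038,.0038,-.131),(.0218,-.0355,.0039,-.131)],
[(.0111,-.0514,-.008,-.085),(.0155,-.0502,-.008,-.085),(.0196,-.0488,-.008,-.085),(.0237,-.0469,-.008,-.085),(.0276,-.0447,-.008,-.085)],
[(.0077,-.0482,.0052,.068),(.0045,-.0487,.0052,.068),(.0011,-.0488,.0052,.068),(-.0021,-.0488,.0052,.068),(-.0055,-.0485,.0051,.069),(-.0088,-.0481,.0052,.068),(-.0121,-.0473,.0051,.068),(-.0153,-.0464,.0052,.068)],
[(.0009,.0093,.0324,-.006),(.0009,.0093,.0323,-.007),(.0007,.0093,.0324,-.006)]]
for B in A:
    for a in B:
        p=p+r.apply(a[:3]);r=r*R.from_rotvec([0,0,a[3]])
    print(p.round(4),r.as_rotvec().round(4))
E
```

```text
[ 0.4101 -0.2699  0.1999] [-3.1219e+00  3.4170e-01  7.0000e-04]
[ 0.5199 -0.0312  0.2401] [-3.1237e+00 -3.2440e-01  3.0000e-04]
[0.5013 0.3592 0.1991] [-3.0959e+00  5.2830e-01  8.0000e-04]
[0.4945 0.3321 0.102 ] [-3.1007e+00  4.9880e-01  8.0000e-04]
```

```bash
cat > cmd.json <<'E'
{"p":[0.4945,0.3321,0.1020],"r":[-3.1007,0.4988,0.0008]}
E
cat >> h.py <<'E'
import json
def cmd():
    d=json.load(open("cmd.json"));return d['p'],d['r']
def sent(rows):
    p,r=cmd();p=np.array(p);r=R.from_rotvec(r)
    for d in rows:
        p=p+r.apply([d['dx'],d['dy'],d['dz']]);r=r*R.from_rotvec([d['ax'],d['ay'],d['az']])
    json.dump({"p":p.tolist(),"r":r.as_rotvec().tolist()},open("cmd.json","w"))
    return p,r
E
python3 - <<'E'
from h import *
im=cv2.imread("pics/w5.png")[175:320,230:410]
im=np.clip((im/255.)**.45*255,0,255).astype('uint8')
cv2.imwrite("pics/w5z.png",cv2.resize(im,None,fx=4,fy=4,interpolation=cv2.INTER_CUBIC))
E
```

```text
(no output)
```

View pics/w5z.png

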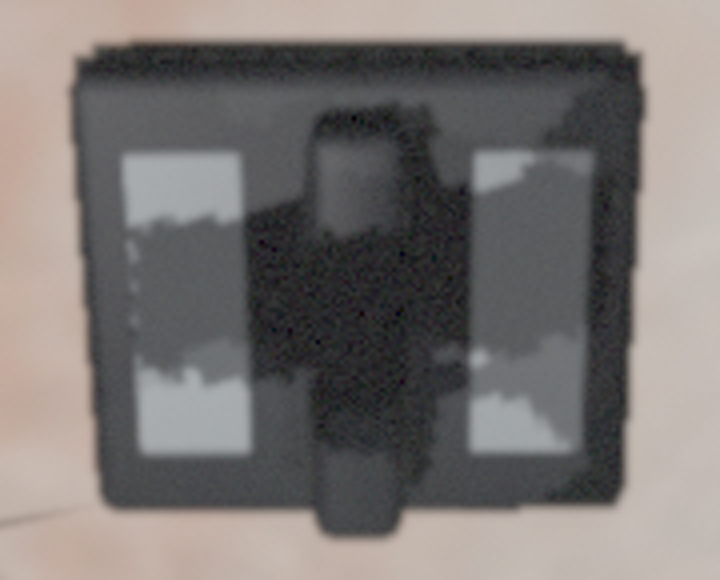

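```bash
python3 - <<'E'
from h import *
import pickle
s,cp=pickle.load(open("w5.pkl","rb"))
q=uncrop([(73,78),(643,73),(622,506),(103,508),(95,43),(628,43),(318,536),(401,536)],4,(230,175))
P=[(-.045,.038,.04),(.045,.038,.04),(.045,-.038,.04),(-.045,-.038,.04),(-.045,.038,0),(.045,.038,0),(-.007,-.032,.06),(.007,-.032,.06)]
v,r=fit([(cp,P,q)],[.49,.33,-.33]);print(v.round(4),r.round(1).tolist())
gx,gy=v[:2]
plan(*cmd(),[((gx,gy,.041),toolR(v[2]),4)])
E
```

```text
[ 0.4918  0.3366 -0.3132] [[-3.5, -1.9], [3.1, -1.5], [2.2, 4.0], [-2.6, 4.1], [3.7, -1.3], [-4.2, -2.0], [-1.1, 3.5], [1.2, 3.4]]
4 rows -> [0.4918, 0.3366, 0.041]
[{"dx": -0.001, "dy": -0.0008, "dz": 0.0153, "ax": 0.0, "ay": 0.0, "az": -0.001}, {"dx": -0.0009, "dy": -0.0009, "dz": 0.0152, "ax": 0.0, "ay": 0.0, "az": -0.002}, {"dx": -0.001, "dy": -0.0008, "dz": 0.0153, "ax": -0.001, "ay": 0.0, "az": -0.001}, {"dx": -0.001, "dy": -0.0009, "dz": 0.0152, "ax": 0.0, "ay": 0.001, "az": -0.002}]
end [0.4918 0.3366 0.041 ] [3.1031, -0.4896, 0.0005]
```

Request:
send_rows(targets=[{"dx": -0.001, "dy": -0.0008, "dz": 0.0153, "ax": 0.0, "ay": 0.0, "az": -0.001}, {"dx": -0.0009, "dy": -0.0009, "dz": 0.0152, "ax": 0.0, "ay": 0.0, "az": -0.002}, {"dx": -0.001, "dy": -0.0008, "dz": 0.0153, "ax": 0, "ay": 0.0, "az": -0.001}, {"dx": -0.001, "dy": -0.0009, "dz": 0.0152, "ax": 0.0, "ay": 0, "az": -0.002}])

```text
time_s: 4.03
ee_pos: [0.4918, 0.3362, 0.0395]
eef_rot: [3.103, -0.489, -0.0]
ft_force: [0.6, -0.4, -0.1]
grip_width: 0.0855
```

Request:
send_rows(hand=1, targets=[{"dx": 0, "dy": 0, "dz": 0, "ax": 0, "ay": 0, "az": 0}, {"dx": 0, "dy": 0, "dz": 0, "ax": 0, "ay": 0, "az": 0}, {"dx": 0, "dy": 0, "dz": 0, "ax": 0, "ay": 0, "az": 0}, {"dx": 0, "dy": 0, "dz": 0, "ax": 0, "ay": 0, "az": 0}, {"dx": 0, "dy": 0, "dz": 0, "ax": 0, "ay": 0, "az": 0}, {"dx": 0, "dy": 0, "dz": 0, "ax": 0, "ay": 0, "az": 0}])

```text
time_s: 4.78
ee_pos: [0.4923, 0.3363, 0.0414]
eef_rot: [-3.102, 0.489, -0.001]
ft_force: [-1.9, -0.2, 6.2]
grip_width: 0.0128
```

```bash
python3 - <<'E'
from h import *
rows=[dict(dx=-.001,dy=-.0008,dz=.0153,ax=0,ay=0,az=-.001),dict(dx=-.0009,dy=-.0009,dz=.0152,ax=0,ay=0,az=-.002),dict(dx=-.001,dy=-.0008,dz=.0153,ax=0,ay=0,az=-.001),dict(dx=-.001,dy=-.0009,dz=.0152,ax=0,ay=0,az=-.002)]
print(sent(rows)[0])
E
python3 shot.py wrist w6
```

```text
[0.49183332 0.33661311 0.04100581]
4.775 [0.4923 0.3363 0.0414] [-3.1024e+00  4.8950e-01 -1.0000e-03] [-1.9  -0.17  6.24] 0.0128
```

View pics/w6.png

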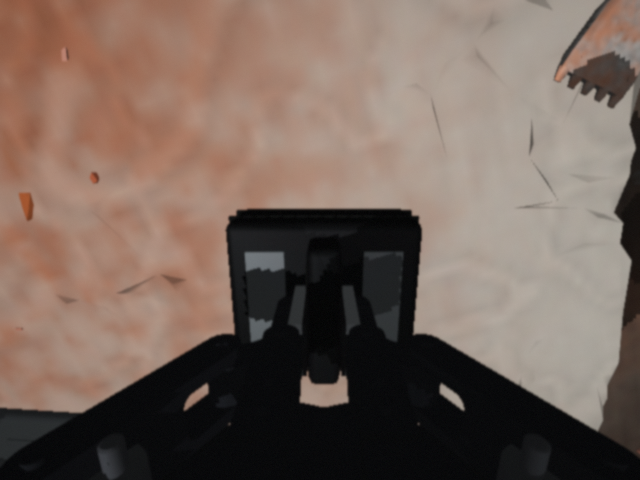

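```bash
python3 - <<'E'
from h import *
import pickle
s,cp=pickle.load(open("w6.pkl","rb"))
im=cv2.imread("pics/w6.png")[200:390,220:430]
im=np.clip((im/255.)**.4*255,0,255).astype('uint8')
big=cv2.resize(im,None,fx=3,fy=3,interpolation=cv2.INTER_CUBIC)
b=lambda x,y,z:np.array([(-x,-y,z),(x,-y,z),(x,y,z),(-x,y,z)])
v=[.4920,.3366,-.3132]
for x,c in((b(.045,.038,.04),(0,0,255)),(b(.045,.038,0),(0,255,0)),(b(.007,.032,.06),(255,0,255))):
    p=(proj(cp,M(v,x))+.5-[220,200])*3-.5
    cv2.polylines(big,[np.round(p).astype(int).reshape(-1,1,2)],True,c,1)
cv2.imwrite("pics/w6o.png",big)
E
```

```text
(no output)
```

View pics/w6o.png

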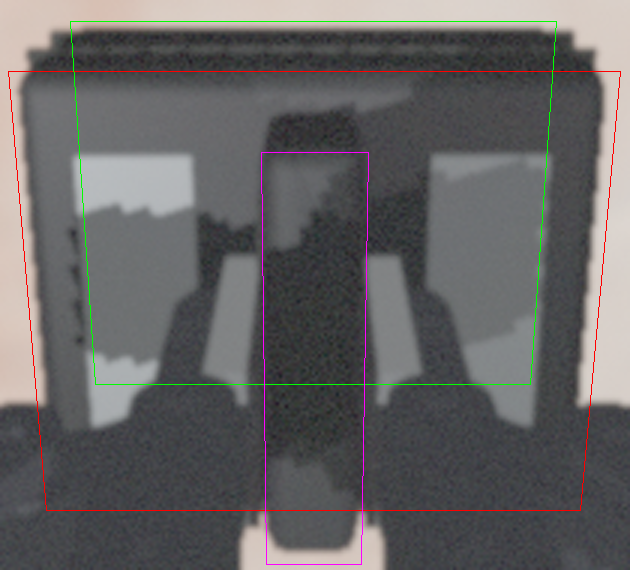

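```bash
python3 - <<'E'
from h import *
L=np.array([.566,-.0343,.228])
b=M(L,[(-.013,0,0)])[0];print(b)
plan(*cmd(),[((.4918,.3366,.13),toolR(-.3132)),((b[0],b[1],.20),toolR(.228),8),((b[0],b[1],.125),toolR(.228),2)])
E
```

```text
[ 0.55333643 -0.03723839  0.        ]
2 rows -> [0.4918, 0.3366, 0.13]
[{"dx": 0.0, "dy": 0.0, "dz": -0.0445, "ax": 0.0, "ay": 0.0, "az": 0.0}, {"dx": -0.0001, "dy": -0.0001, "dz": -0.0445, "ax": -0.001, "ay": 0.001, "az": 0.0}]
8 rows -> [0.5533, -0.0372, 0.2]
[{"dx": 0.0217, "dy": 0.0421, "dz": -0.0087, "ax": 0.0, "ay": 0.0, "az": -0.068}, {"dx": 0.0188, "dy": 0.0435, "dz": -0.0088, "ax": 0.0, "ay": 0.0, "az": -0.067}, {"dx": 0.0159, "dy": 0.0446, "dz": -0.0087, "ax": 0.0, "ay": 0.0, "az": -0.068}, {"dx": 0.0127, "dy": 0.0456, "dz": -0.0088, "ax": 0.0, "ay": 0.0, "az": -0.068}, {"dx": 0.0097, "dy": 0.0464, "dz": -0.0087, "ax": 0.0, "ay": 0.0, "az": -0.067}, {"dx": 0.0065, "dy": 0.0469, "dz": -0.0087, "ax": 0.0, "ay": 0.0, "az": -0.068}, {"dx": 0.0033, "dy": 0.0473, "dz": -0.0088, "ax": 0.0, "ay": 0.0, "az": -0.067}, {"dx": 0.0002, "dy": 0.0473, "dz": -0.0087, "ax": 0.0, "ay": 0.0, "az": -0.068}]
2 rows -> [0.5533, -0.0372, 0.125]
[{"dx": 0.0, "dy": 0.0, "dz": 0.0375, "ax": 0.0, "ay": 0.0, "az": 0.0}, {"dx": 0.0, "dy": 0.0, "dz": 0.0375, "ax": 0.0, "ay": 0.0, "az": 0.0}]
end [ 0.5534 -0.0372  0.125 ] [3.121, 0.3573, 0.0004]
```

Request:
send_rows(targets=[{"dx": 0.0, "dy": 0.0, "dz": -0.0445, "ax": 0.0, "ay": 0.0, "az": 0.0}, {"dx": 0, "dy": 0, "dz": -0.0445, "ax": 0, "ay": 0, "az": 0.0}])

```text
time_s: 5.08
ee_pos: [0.4915, 0.3357, 0.1304]
eef_rot: [3.102, -0.49, -0.002]
ft_force: [0.7, -0.2, -3.2]
grip_width: 0.0126
```

Request:
send_rows(targets=[{"dx": 0.0217, "dy": 0.0421, "dz": -0.0087, "ax": 0.0, "ay": 0.0, "az": -0.068}, {"dx": 0.0188, "dy": 0.0435, "dz": -0.0088, "ax": 0.0, "ay": 0.0, "az": -0.067}, {"dx": 0.0159, "dy": 0.0446, "dz": -0.0087, "ax": 0.0, "ay": 0.0, "az": -0.068}, {"dx": 0.0127, "dy": 0.0456, "dz": -0.0088, "ax": 0.0, "ay": 0.0, "az": -0.068}, {"dx": 0.0097, "dy": 0.0464, "dz": -0.0087, "ax": 0.0, "ay": 0.0, "az": -0.067}, {"dx": 0.0065, "dy": 0.0469, "dz": -0.0087, "ax": 0.0, "ay": 0.0, "az": -0.068}, {"dx": 0.0033, "dy": 0.0473, "dz": -0.0088, "ax": 0.0, "ay": 0.0, "az": -0.067}, {"dx": 0.0002, "dy": 0.0473, "dz": -0.0087, "ax": 0.0, "ay": 0.0, "az": -0.068}])

```text
time_s: 6.08
ee_pos: [0.5535, -0.0394, 0.1998]
eef_rot: [-3.121, -0.361, 0.0]
ft_force: [0.7, 0.4, -2.8]
grip_width: 0.0126
```

Request:
send_rows(targets=[{"dx": 0.0, "dy": 0.0, "dz": 0.0375, "ax": 0.0, "ay": 0.0, "az": 0.0}, {"dx": 0.0, "dy": 0.0, "dz": 0.0375, "ax": 0.0, "ay": 0.0, "az": 0.0}, {"dx": 0.0, "dy": 0.0, "dz": 0, "ax": 0.0, "ay": 0.0, "az": 0.0}, {"dx": 0.0, "dy": 0.0, "dz": 0, "ax": 0.0, "ay": 0.0, "az": 0.0}])

```text
time_s: 6.58
ee_pos: [0.5541, -0.0377, 0.126]
eef_rot: [3.121, 0.358, 0.002]
ft_force: [0.6, 0.2, -3.1]
grip_width: 0.0128
```

```bash
python3 - <<'E'
from h import *
k="dx dy dz ax ay az".split()
rows=[(0,0,-.0445,0,0,0)]*2+[(a,b,c,0,0,d) for a,b,c,d in [(.0217,.0421,-.0087,-.068),(.0188,.0435,-.0088,-.067),(.0159,.0446,-.0087,-.068),(.0127,.0456,-.0088,-.068),(.0097,.0464,-.0087,-.067),(.0065,.0469,-.0087,-.068),(.0033,.0473,-.0088,-.067),(.0002,.0473,-.0087,-.068)]]+[(0,0,.0375,0,0,0)]*2
p,r=sent([dict(zip(k,x)) for x in rows]);print(p,r.as_rotvec())
E
python3 shot.py wrist w7;python3 shot.py scene s7
```

```text
[ 0.55342556 -0.03734753  0.12447492] [-3.12008016e+00 -3.57236740e-01  3.33986012e-04]
6.575 [ 0.5541 -0.0377  0.126 ] [3.1209e+00 3.5770e-01 1.7000e-03] [ 0.64  0.15 -3.08] 0.0128
6.625 [ 0.5545 -0.0377  0.1264] [3.1207 0.3577 0.0033] [ 1.05 -0.73 -1.92] 0.0126
```

View pics/w7.png

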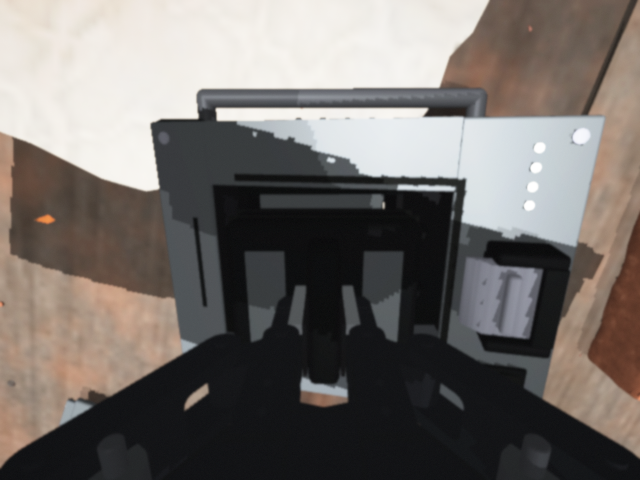

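View pics/s7.png

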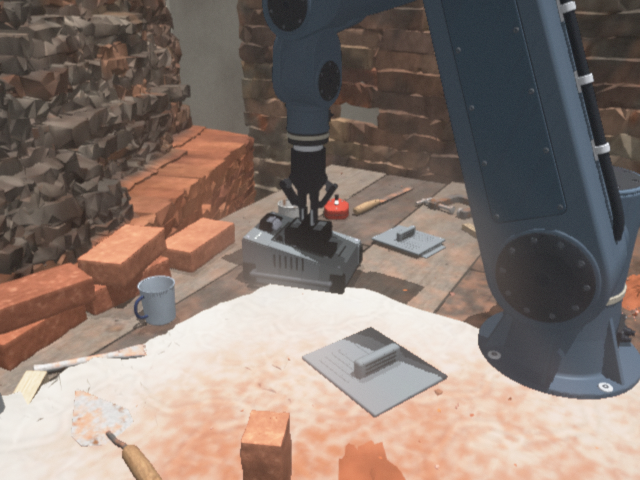

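Pack hangs level over the bay. I'll overlay the lamp model on this picture as a check.

```bash
python3 - <<'E'
from h import *
import pickle
s,cp=pickle.load(open("w7.pkl","rb"))
L=np.array([.566,-.0343,.228])
im=cv2.imread("pics/w7.png");im=np.clip((im/255.)**.5*255,0,255).astype('uint8')[85:405,140:620]
big=cv2.resize(im,None,fx=1.6,fy=1.6,interpolation=cv2.INTER_CUBIC)
T=lambda X:(proj(cp,X)+.5-[140,85])*1.6-.5
b=lambda x,y,z:np.array([(-x,-y,z),(x,-y,z),(x,y,z),(-x,y,z)])
for x,c in((deck([(0,.05,0),(0,-.05,0),(.135,-.05,0),(.135,.05,0)]),(0,0,255)),(deck([(.143,.018,.007),(.143,-.018,.007)]),(0,255,255)),(b(.0475,.042,.058)-[.013,0,0],(0,255,0)),
 (b(.045,.038,.084)-[.013,0,0],(255,0,255)),(b(.045,.038,.124)-[.013,0,0],(255,255,0))):
    cv2.polylines(big,[np.round(T(M(L,x))).astype(int).reshape(-1,1,2)],True,c,1)
cv2.imwrite("pics/w7o.png",big)
sc=[(164,138),(580,136)]
for a,z in zip(sc,[.068,.11]):print(ray(cp,a,z).round(4))
E
```

```text
[0.4477 0.0146 0.068 ]
[0.6493 0.0621 0.11  ]
```

View pics/w7o.png

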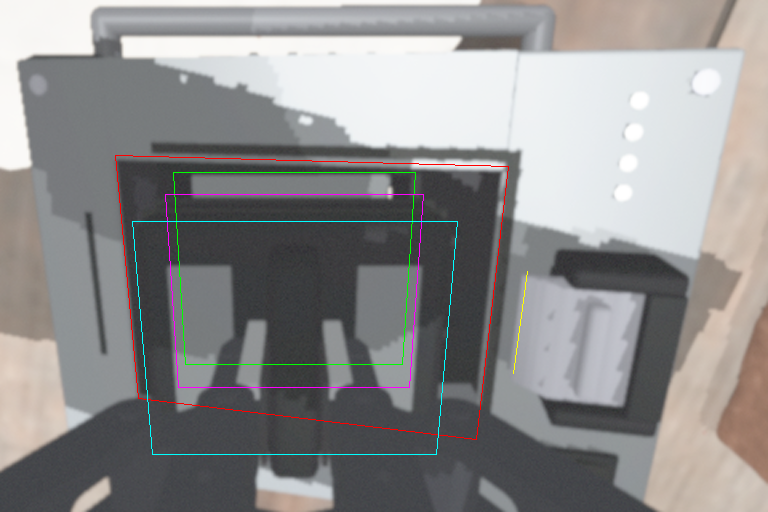

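Request:
send_rows(targets=[{"dx": 0.0, "dy": 0.0005, "dz": 0.015, "ax": 0.0, "ay": 0.0, "az": 0.0}, {"dx": 0.0, "dy": 0.0005, "dz": 0.01, "ax": 0.0, "ay": 0.0, "az": 0.0}, {"dx": 0.0, "dy": 0.0, "dz": 0.01, "ax": 0.0, "ay": 0.0, "az": 0.0}, {"dx": 0.0, "dy": 0.0, "dz": 0.01, "ax": 0.0, "ay": 0.0, "az": 0.0}])

```text
time_s: 7.18
ee_pos: [0.5534, -0.0388, 0.0786]
eef_rot: [-3.121, -0.357, 0.001]
ft_force: [-1.8, -1.2, -2.6]
grip_width: 0.0126
```

Request:
send_rows(targets=[{"dx": 0.0, "dy": 0, "dz": 0.006, "ax": 0.0, "ay": 0.0, "az": 0.0}, {"dx": 0.0, "dy": 0, "dz": 0.005, "ax": 0.0, "ay": 0.0, "az": 0.0}, {"dx": 0.0, "dy": 0.0, "dz": 0.004, "ax": 0.0, "ay": 0.0, "az": 0.0}, {"dx": 0.0, "dy": 0.0, "dz": 0.004, "ax": 0.0, "ay": 0.0, "az": 0.0}, {"dx": 0.0, "dy": 0.0, "dz": 0.003, "ax": 0.0, "ay": 0.0, "az": 0.0}, {"dx": 0.0, "dy": 0.0, "dz": 0.0, "ax": 0.0, "ay": 0.0, "az": 0.0}])

```text
time_s: 7.92
ee_pos: [0.5535, -0.0388, 0.0577]
eef_rot: [-3.121, -0.357, 0.0]
ft_force: [-7.3, -0.3, 7.0]
grip_width: 0.0126
```

Request:
send_rows(targets=[{"dx": 0.0, "dy": 0, "dz": 0.0015, "ax": 0.0, "ay": 0.0, "az": 0.0}, {"dx": 0.0, "dy": 0, "dz": 0.0, "ax": 0.0, "ay": 0.0, "az": 0.0}])

```text
time_s: 8.18
ee_pos: [0.5538, -0.0388, 0.0572]
eef_rot: [3.121, 0.357, 0.001]
ft_force: [-12.5, 0.6, 20.8]
grip_width: 0.0124
```

```bash
python3 - <<'E'
from h import *
k="dx dy dz ax ay az".split()
p,r=sent([dict(zip(k,x)) for x in [(0,.001,.045,0,0,0),(0,0,.022,0,0,0),(0,0,.0015,0,0,0)]]);print(p,r.as_rotvec())
E
python3 shot.py wrist w8; python3 - <<'E'
from h import *
im=cv2.imread("pics/w8.png")[120:420,140:600]
im=np.clip((im/255.)**.45*255,0,255).astype('uint8')
cv2.imwrite("pics/w8z.png",cv2.resize(im,None,fx=1.7,fy=1.7,interpolation=cv2.INTER_CUBIC))
E
```

```text
[ 0.55362833 -0.03824654  0.05597382] [-3.12008016e+00 -3.57236740e-01  3.33986012e-04]
8.175 [ 0.5538 -0.0388  0.0572] [3.121e+00 3.573e-01 1.100e-03] [-12.49   0.65  20.82] 0.0124
```

View pics/w8z.png

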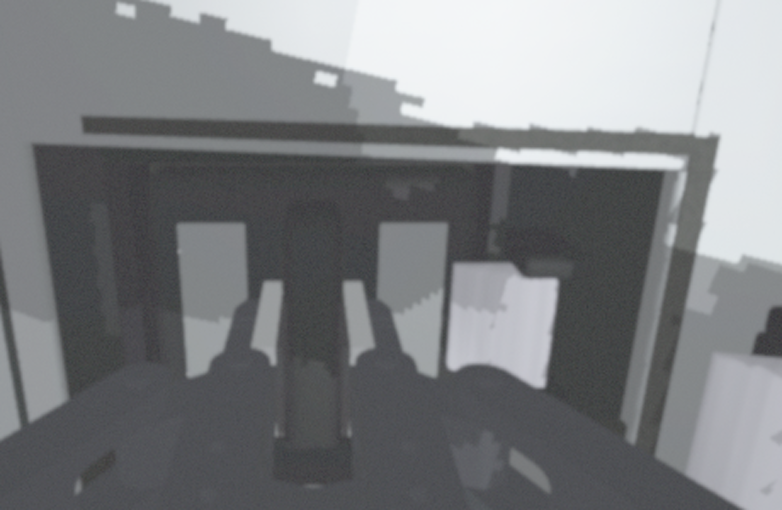

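Request:
send_rows(targets=[{"dx": 0.0, "dy": 0, "dz": -0.002, "ax": 0.0, "ay": 0.0, "az": 0.0}])

```text
time_s: 8.35
ee_pos: [0.5537, -0.0387, 0.0586]
eef_rot: [3.121, 0.357, 0.0]
ft_force: [-5.3, -0.9, 5.9]
grip_width: 0.0129
```

Request:
send_rows(hand=0.55, targets=[{"dx": 0.0, "dy": 0, "dz": 0, "ax": 0.0, "ay": 0.0, "az": 0.0}, {"dx": 0.0, "dy": 0, "dz": 0.0, "ax": 0.0, "ay": 0.0, "az": 0.0}, {"dx": 0.0, "dy": 0, "dz": 0.0, "ax": 0.0, "ay": 0.0, "az": 0.0}])

```text
time_s: 8.72
ee_pos: [0.554, -0.0387, 0.0581]
eef_rot: [3.121, 0.357, 0.0]
ft_force: [-0.3, 0.0, 0.0]
grip_width: 0.0384
```

Request:
send_rows(targets=[{"dx": 0.0, "dy": 0, "dz": -0.06, "ax": 0.0, "ay": 0.0, "az": 0.0}, {"dx": 0.0, "dy": 0, "dz": -0.06, "ax": 0.0, "ay": 0.0, "az": 0.0}, {"dx": 0.0, "dy": -0.05, "dz": -0.03, "ax": 0.0, "ay": 0.0, "az": 0.0}, {"dx": 0.0, "dy": 0, "dz": 0, "ax": 0.0, "ay": 0.0, "az": 0.0}])

```text
time_s: 9.22
ee_pos: [0.5433, 0.0121, 0.2107]
eef_rot: [-3.121, -0.361, -0.007]
ft_force: [0.7, -1.7, -1.3]
grip_width: 0.038
```

```bash
python3 - <<'E'
from h import *
k="dx dy dz ax ay az".split()
p,r=sent([dict(zip(k,x)) for x in [(0,0,-.002,0,0,0),(0,0,-.12,0,0,0),(0,-.05,-.03,0,0,0)]]);print(p,r.as_rotvec())
E
python3 shot.py wrist w9; python3 - <<'E'
from h import *
im=cv2.imread("pics/w9.png")[130:350,240:530]
im=np.clip((im/255.)**.5*255,0,255).astype('uint8')
cv2.imwrite("pics/w9z.png",cv2.resize(im,None,fx=2.7,fy=2.7,interpolation=cv2.INTER_CUBIC))
E
```

```text
[0.54237851 0.01029279 0.20803096] [-3.12008016e+00 -3.57236740e-01  3.33986012e-04]
9.225 [0.5433 0.0121 0.2107] [-3.1206 -0.3612 -0.0068] [ 0.67 -1.66 -1.25] 0.038
```

View pics/w9.png

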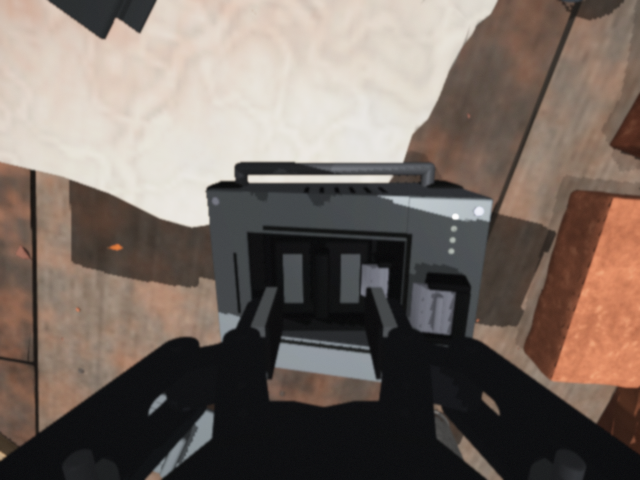

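View pics/w9z.png

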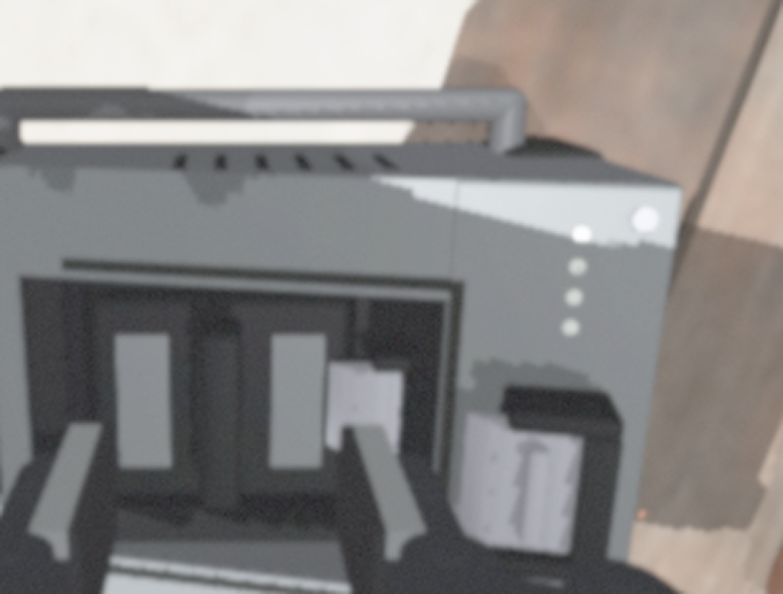

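```bash
python3 - <<'E'
from h import *
C=[.4252,-.3159,-.2134]
g=M(C,[(.008,.0,0)])[0];print(g)
plan(*cmd(),[((g[0],g[1],.16),toolR(C[2]),7)])
E
```

```text
[ 0.43301853 -0.31759427  0.        ]
7 rows -> [0.433, -0.3176, 0.16]
[{"dx": -0.0258, "dy": 0.0421, "dz": 0.0068, "ax": 0.0, "ay": 0.0, "az": 0.063}, {"dx": -0.0231, "dy": 0.0437, "dz": 0.0068, "ax": 0.0, "ay": 0.0, "az": 0.063}, {"dx": -0.0203, "dy": 0.045, "dz": 0.0068, "ax": 0.0, "ay": 0.0, "az": 0.063}, {"dx": -0.0175, "dy": 0.0462, "dz": 0.0069, "ax": -0.001, "ay": 0.0, "az": 0.063}, {"dx": -0.0145, "dy": 0.0472, "dz": 0.0068, "ax": 0.0, "ay": 0.0, "az": 0.063}, {"dx": -0.0114, "dy": 0.048, "dz": 0.0069, "ax": 0.0, "ay": 0.0, "az": 0.063}, {"dx": -0.0085, "dy": 0.0486, "dz": 0.0068, "ax": 0.0, "ay": 0.0, "az": 0.063}]
end [ 0.433  -0.3175  0.16  ] [-3.1237, 0.3339, 0.0005]
```

Request:
send_rows(hand=0, targets=[{"dx": -0.0258, "dy": 0.0421, "dz": 0.0068, "ax": 0.0, "ay": 0.0, "az": 0.063}, {"dx": -0.0231, "dy": 0.0437, "dz": 0.0068, "ax": 0.0, "ay": 0.0, "az": 0.063}, {"dx": -0.0203, "dy": 0.045, "dz": 0.0068, "ax": 0.0, "ay": 0.0, "az": 0.063}, {"dx": -0.0175, "dy": 0.0462, "dz": 0.0069, "ax": 0, "ay": 0.0, "az": 0.063}, {"dx": -0.0145, "dy": 0.0472, "dz": 0.0068, "ax": 0.0, "ay": 0.0, "az": 0.063}, {"dx": -0.0114, "dy": 0.048, "dz": 0.0069, "ax": 0.0, "ay": 0.0, "az": 0.063}, {"dx": -0.0085, "dy": 0.0486, "dz": 0.0068, "ax": 0.0, "ay": 0.0, "az": 0.063}])

```text
time_s: 10.15
ee_pos: [0.4316, -0.3198, 0.1589]
eef_rot: [-3.123, 0.338, 0.002]
ft_force: [0.5, 0.5, 0.4]
grip_width: 0.0853
```

Request:
send_rows(targets=[{"dx": 0, "dy": 0, "dz": 0.03, "ax": 0.0, "ay": 0.0, "az": 0}, {"dx": 0, "dy": 0, "dz": 0.03, "ax": 0.0, "ay": 0.0, "az": 0}, {"dx": 0, "dy": 0, "dz": 0, "ax": 0.0, "ay": 0.0, "az": 0}, {"dx": 0, "dy": 0, "dz": 0, "ax": 0.0, "ay": 0.0, "az": 0}])

```text
time_s: 10.65
ee_pos: [0.4331, -0.3182, 0.1008]
eef_rot: [3.124, -0.334, 0.0]
ft_force: [-0.1, -0.0, 0.0]
grip_width: 0.0854
```

```bash
python3 - <<'E'
from h import *
k="dx dy dz ax ay az".split()
rows=[(a,b,c,0,0,.063) for a,b,c in [(-.0258,.0421,.0068),(-.0231,.0437,.0068),(-.0203,.045,.0068),(-.0175,.0462,.0069),(-.0145,.0472,.0068),(-.0114,.048,.0069),(-.0085,.0486,.0068)]]+[(0,0,.06,0,0,0)]
p,r=sent([dict(zip(k,x)) for x in rows]);print(p,r.as_rotvec())
E
python3 shot.py wrist w10; python3 - <<'E'
from h import *
im=cv2.imread("pics/w10.png")[170:360,210:450]
cv2.imwrite("pics/w10z.png",cv2.resize(im,None,fx=3.1,fy=3.1,interpolation=cv2.INTER_CUBIC))
E
```

```text
[ 0.43299551 -0.31746221  0.09990867] [-3.12274473e+00  3.33836713e-01  7.13305687e-04]
10.65 [ 0.4331 -0.3182  0.1008] [ 3.1237 -0.3342  0.    ] [-0.14 -0.02  0.03] 0.0854
```

View pics/w10z.png

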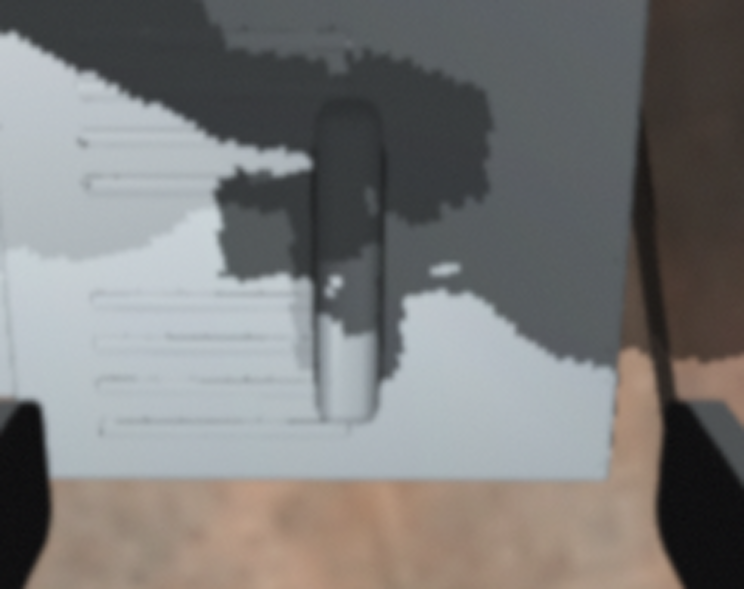

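```bash
python3 - <<'E'
from h import *
import pickle
s,cp=pickle.load(open("w10.pkl","rb"))
im=cv2.imread("pics/w10.png")[100:360,180:450]
C=[.4252,-.3159,-.2134]
big=cv2.resize(im,None,fx=2.3,fy=2.3,interpolation=cv2.INTER_CUBIC)
T=lambda X:(proj(cp,X)+.5-[180,100])*2.3-.5
b=lambda x,y,z:np.array([(-x,-y,z),(x,-y,z),(x,y,z),(-x,y,z)])
for x,c in((b(.073,.062,.0155),(0,0,255)),(b(.007,.035,.0395)+[.008,0,0],(255,0,255)),(np.array([(-.086,.045,.004),(-.086,-.045,.004)]),(0,255,0))):
    cv2.polylines(big,[np.round(T(M(C,x))).astype(int).reshape(-1,1,2)],True,c,1)
cv2.imwrite("pics/w10o.png",big)
E
```

```text
(no output)
```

View pics/w10o.png

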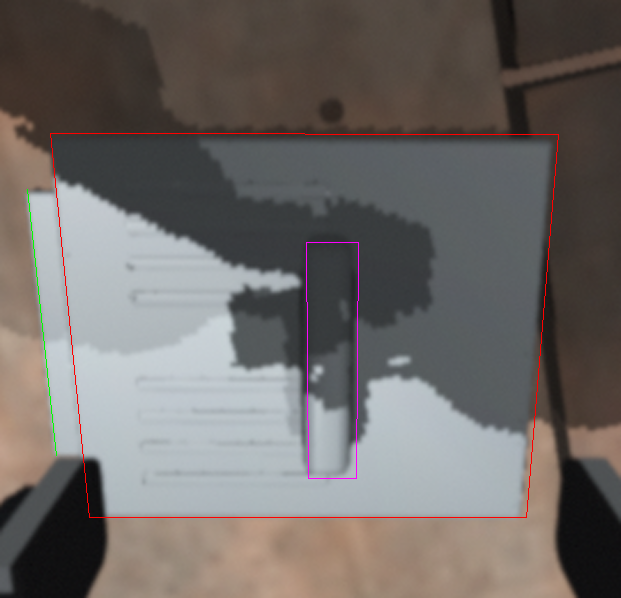

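Request:
send_rows(targets=[{"dx": -0.0003, "dy": 0, "dz": 0.03, "ax": 0.0, "ay": 0.0, "az": 0}, {"dx": -0.0003, "dy": 0, "dz": 0.03, "ax": 0.0, "ay": 0.0, "az": 0}, {"dx": 0, "dy": 0, "dz": 0.018, "ax": 0.0, "ay": 0.0, "az": 0}, {"dx": 0, "dy": 0, "dz": 0.005, "ax": 0.0, "ay": 0.0, "az": 0}])

```text
time_s: 11.2
ee_pos: [0.4326, -0.3178, 0.0173]
eef_rot: [-3.124, 0.334, 0.0]
ft_force: [1.3, -0.5, 0.0]
grip_width: 0.0856
```

Request:
send_rows(hand=1, targets=[{"dx": 0, "dy": 0, "dz": 0, "ax": 0, "ay": 0, "az": 0}, {"dx": 0, "dy": 0, "dz": 0, "ax": 0, "ay": 0, "az": 0}, {"dx": 0, "dy": 0, "dz": 0, "ax": 0, "ay": 0, "az": 0}, {"dx": 0, "dy": 0, "dz": 0, "ax": 0, "ay": 0, "az": 0}, {"dx": 0, "dy": 0, "dz": 0, "ax": 0, "ay": 0, "az": 0}, {"dx": 0, "dy": 0, "dz": 0, "ax": 0, "ay": 0, "az": 0}])

```text
time_s: 11.95
ee_pos: [0.4328, -0.318, 0.0179]
eef_rot: [3.123, -0.334, 0.001]
ft_force: [-1.6, 1.1, 6.9]
grip_width: 0.0126
```

```bash
python3 - <<'E'
from h import *
k="dx dy dz ax ay az".split()
p,r=sent([dict(zip(k,x)) for x in [(-.0006,0,.083,0,0,0)]]);print(p,r.as_rotvec())
E
python3 shot.py wrist w11
```

```text
[ 0.43238088 -0.31724437  0.01690906] [-3.12274473e+00  3.33836713e-01  7.13305687e-04]
11.95 [ 0.4328 -0.318   0.0179] [ 3.1234e+00 -3.3400e-01  1.1000e-03] [-1.58  1.09  6.93] 0.0126
```

View pics/w11.png

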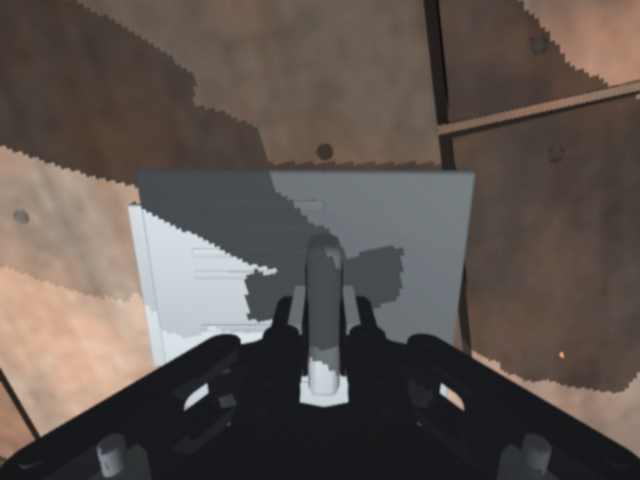

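```bash
python3 - <<'E'
from h import *
import pickle
s,cp=pickle.load(open("w11.pkl","rb"))
im=cv2.imread("pics/w11.png")[150:400,110:490]
big=cv2.resize(im,None,fx=2,fy=2,interpolation=cv2.INTER_CUBIC)
R0=R.from_rotvec(s['eef_rot']).as_matrix();yaw=np.arctan2(R0[1,0],R0[0,0]);print("yaw",yaw)
C0=[.4244,-.3164,-.2134]
q=[(137.5,171),(474.5,172.5)]
P=[(-.073,.062,.0155),(.073,.062,.0155)]
C,r=fit([(cp,P,q)],C0);print(C.round(4),r.round(1))
C=[C[0],C[1],yaw]
d=np.array(s['ee_pos'])-[C[0],C[1],0];c,s_=np.cos(yaw),np.sin(yaw);print("tcp in cover",c*d[0]+s_*d[1],-s_*d[0]+c*d[1])
T=lambda X:(proj(cp,X)+.5-[110,150])*2-.5
b=lambda x,y,z:np.array([(-x,-y,z),(x,-y,z),(x,y,z),(-x,y,z)])
for x,c in((b(.073,.062,.0155),(0,0,255)),(b(.007,.035,.0395)+[.008,0,0],(255,0,255)),(np.array([(-.086,.045,.004),(-.086,-.045,.004)]),(0,255,0))):
    cv2.polylines(big,[np.round(T(M(C,x))).astype(int).reshape(-1,1,2)],True,c,1)
cv2.imwrite("pics/w11o.png",big)
E
```

```text
yaw -0.21307604031321364
[ 0.4244 -0.3177 -0.2168] [[-3.1  0.1]
 [ 3.4  0.1]]
tcp in cover 0.008238566498311227 0.0015416900898564112
```

View pics/w11o.png

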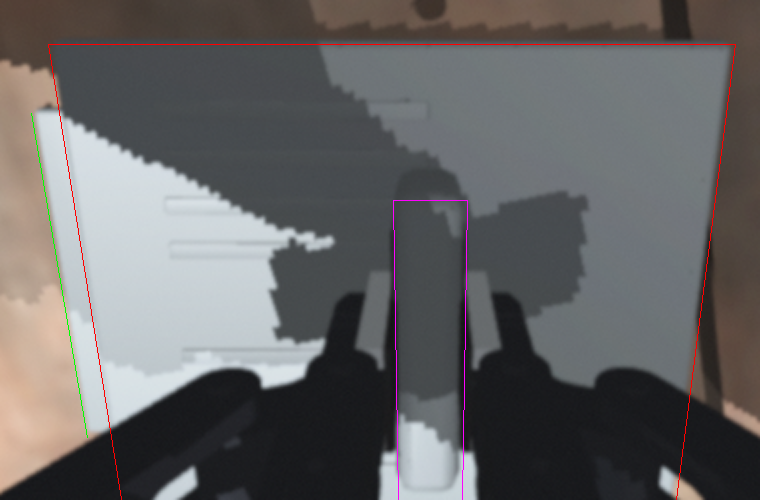

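```bash
cat >> h.py <<'E'
LAMP=np.array([.566,-.035,.228]); TC=np.array([.008,0,.0178])
def cov(xp,zp,th,up=0.,lamp=LAMP,dy=0.):
    """cover pose s.t. ledge lower edge E=(0,-4mm) has cover coords (xp,zp) [m]; th rad above shut. returns TCP pos, R"""
    # cover axes in deck
    c,s=np.cos(th),np.sin(th)
    o=np.array([0,-.004])-np.array([c*xp-s*zp, s*xp+c*zp])   # origin in deck xz
    t=o+np.array([c*TC[0]-s*TC[2], s*TC[0]+c*TC[2]])
    w=deck([(t[0],dy+TC[1],t[1])])
    p=M(lamp,w)[0]; p[2]+=up
    return p,toolR(lamp[2],.21+th)
E
python3 - <<'E'
from h import *
p0=[.4324,-.3172]
a,Ra=cov(-.098,.0055,.4,up=.07)
b,Rb=cov(-.098,.0055,.4)
print("shut",cov(-.077,.0055,0)[0])
print(a,b)
plan(*cmd(),[((p0[0],p0[1],.10),toolR(-.2134),2),((.45,-.27,.2),toolR(-.15),2),(a,Ra,6)])
E
```

```text
shut [ 0.56931436 -0.03423095  0.09783675]
[ 0.56860115 -0.03439644  0.2088935 ] [ 0.56860115 -0.03439644  0.1388935 ]
2 rows -> [0.4324, -0.3172, 0.1]
[{"dx": 0.0, "dy": -0.0001, "dz": -0.0415, "ax": 0.0, "ay": 0.0, "az": 0.0}, {"dx": 0.0, "dy": 0.0, "dz": -0.0416, "ax": -0.001, "ay": 0.001, "az": 0.0}]
2 rows -> [0.45, -0.27, 0.2]
[{"dx": 0.0036, "dy": -0.0249, "dz": -0.05, "ax": 0.0, "ay": 0.0, "az": -0.032}, {"dx": 0.0044, "dy": -0.0249, "dz": -0.05, "ax": 0.0, "ay": 0.0, "az": -0.031}]
6 rows -> [0.5686, -0.0344, 0.2089]
[{"dx": 0.0137, "dy": -0.0418, "dz": -0.0015, "ax": 0.019, "ay": 0.1, "az": -0.061}, {"dx": 0.0162, "dy": -0.0408, "dz": 0.0008, "ax": 0.019, "ay": 0.101, "az": -0.061}, {"dx": 0.0185, "dy": -0.0398, "dz": 0.0034, "ax": 0.02, "ay": 0.1, "az": -0.061}, {"dx": 0.0204, "dy": -0.0385, "dz": 0.006, "ax": 0.019, "ay": 0.1, "az": -0.061}, {"dx": 0.022, "dy": -0.037, "dz": 0.0089, "ax": 0.019, "ay": 0.101, "az": -0.061}, {"dx": 0.0231, "dy": -0.0355, "dz": 0.0119, "ax": 0.019, "ay": 0.1, "az": -0.061}]
end [ 0.5686 -0.0344  0.2089] [-2.9145, -0.3334, -0.9172]
```

Request:
send_rows(targets=[{"dx": 0.0, "dy": 0, "dz": -0.0415, "ax": 0.0, "ay": 0.0, "az": 0.0}, {"dx": 0.0, "dy": 0.0, "dz": -0.0415, "ax": 0, "ay": 0, "az": 0.0}, {"dx": 0.0036, "dy": -0.0249, "dz": -0.05, "ax": 0.0, "ay": 0.0, "az": -0.032}, {"dx": 0.0044, "dy": -0.0249, "dz": -0.05, "ax": 0.0, "ay": 0.0, "az": -0.031}])

```text
time_s: 12.5
ee_pos: [0.4499, -0.2699, 0.2018]
eef_rot: [-3.133, 0.235, 0.0]
ft_force: [1.0, -0.7, -3.4]
grip_width: 0.0131
```

Request:
send_rows(targets=[{"dx": 0.0137, "dy": -0.0418, "dz": -0.0015, "ax": 0.019, "ay": 0.1, "az": -0.061}, {"dx": 0.0162, "dy": -0.0408, "dz": 0.0008, "ax": 0.019, "ay": 0.101, "az": -0.061}, {"dx": 0.0185, "dy": -0.0398, "dz": 0.0034, "ax": 0.02, "ay": 0.1, "az": -0.061}, {"dx": 0.0204, "dy": -0.0385, "dz": 0.006, "ax": 0.019, "ay": 0.1, "az": -0.061}, {"dx": 0.022, "dy": -0.037, "dz": 0.0089, "ax": 0.019, "ay": 0.101, "az": -0.061}, {"dx": 0.0231, "dy": -0.0355, "dz": 0.0119, "ax": 0.019, "ay": 0.1, "az": -0.061}, {"dx": 0, "dy": 0, "dz": 0, "ax": 0, "ay": 0, "az": 0}, {"dx": 0, "dy": 0, "dz": 0, "ax": 0, "ay": 0, "az": 0}])

```text
time_s: 13.5
ee_pos: [0.5684, -0.0352, 0.2091]
eef_rot: [-2.915, -0.333, -0.915]
ft_force: [-0.1, 0.3, -2.5]
grip_width: 0.0125
```

```bash
python3 - <<'E'
from h import *
k="dx dy dz ax ay az".split()
rows=[(0,0,-.083,0,0,0),(.0036,-.0249,-.05,0,0,-.032),(.0044,-.0249,-.05,0,0,-.031),
(.0137,-.0418,-.0015,.019,.1,-.061),(.0162,-.0408,.0008,.019,.101,-.061),(.0185,-.0398,.0034,.02,.1,-.061),(.0204,-.0385,.006,.019,.1,-.061),(.022,-.037,.0089,.019,.101,-.061),(.0231,-.0355,.0119,.019,.1,-.061)]
p,r=sent([dict(zip(k,x)) for x in rows]);print(p,r.as_rotvec())
E
python3 shot.py wrist w12;python3 shot.py scene s12
python3 - <<'E'
from h import *
im=cv2.imread("pics/s12.png")[150:330,200:400];cv2.imwrite("pics/s12z.png",cv2.resize(im,None,fx=3.3,fy=3.3,interpolation=cv2.INTER_CUBIC))
E
```

```text
[ 0.56864818 -0.03463019  0.20901824] [-2.91373377 -0.33272653 -0.91597564]
13.5 [ 0.5684 -0.0352  0.2091] [-2.9154 -0.3329 -0.915 ] [-0.1   0.34 -2.46] 0.0125
13.55 [ 0.5688 -0.0355  0.2094] [-2.9156 -0.3323 -0.9157] [-0.15  0.32 -1.49] 0.0128
```

View pics/w12.png

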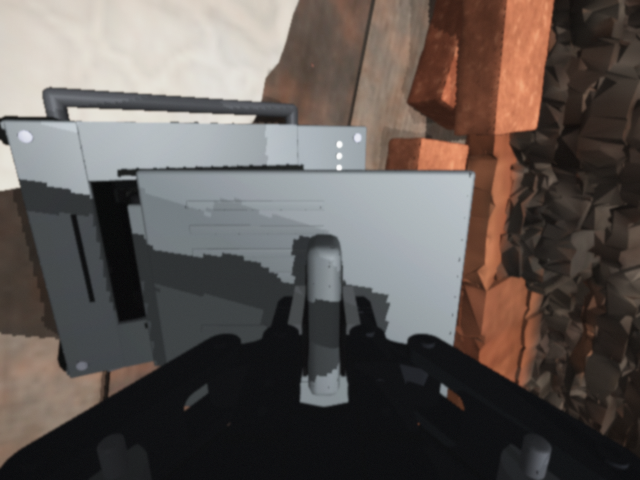

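View pics/s12z.png

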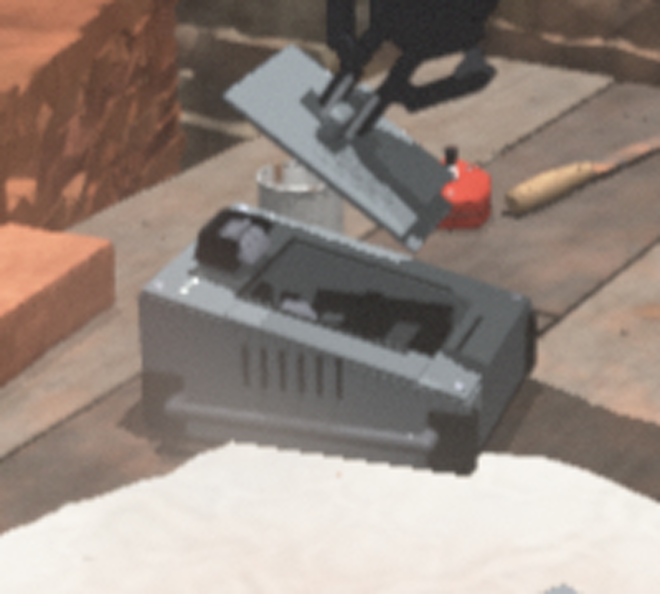

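```bash
python3 - <<'E'
from h import *
import pickle
s,cp=pickle.load(open("w12.pkl","rb"))
im=cv2.imread("pics/w12.png")[80:400,0:490];im=np.clip((im/255.)**.6*255,0,255).astype('uint8')
big=cv2.resize(im,None,fx=1.6,fy=1.6,interpolation=cv2.INTER_CUBIC)
T=lambda X:(proj(cp,X)+.5-[0,80])*1.6-.5
Rt=R.from_rotvec(s['eef_rot']).as_matrix()@np.diag([1,-1,-1])
b=lambda x,y,z:np.array([(-x,-y,z),(x,-y,z),(x,y,z),(-x,y,z)])
cw=lambda X:(np.array(X)-TC)@Rt.T+s['ee_pos']
for L,c in((LAMP,(0,0,255)),):
  for x in (deck([(0,.05,0),(0,-.05,0),(.135,-.05,0),(.135,.05,0)]),):
    cv2.polylines(big,[np.round(T(M(L,x))).astype(int).reshape(-1,1,2)],True,c,1)
for x in (b(.073,.062,.0155),b(.007,.035,.0395)+[.008,0,0]):
    cv2.polylines(big,[np.round(T(cw(x))).astype(int).reshape(-1,1,2)],True,(255,0,255),1)
cv2.imwrite("pics/w12o.png",big)
for a,z in [((24.5,136.5),.068),((82,366),.068),((357.5,138),.11)]:print(ray(cp,a,z).round(4))
E
```

```text
[0.4467 0.0145 0.068 ]
[ 0.4818 -0.1332  0.068 ]
[0.6504 0.0619 0.11  ]
```

View pics/w12o.png

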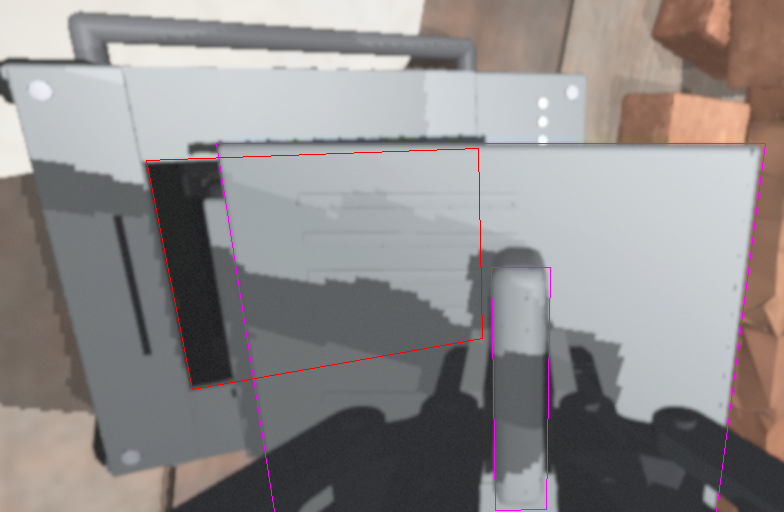

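```bash
python3 - <<'E'
from h import *
p,r=cmd()
b,Rb=cov(-.098,.0055,.4); b[1]=p[1]
c,_=cov(-.079,.0055,.4); 
plan(p,r,[(b+[0,0,.02],Rb,1),(b,Rb,2)])
print(b,c)
E
```

```text
1 rows -> [0.5686, -0.0346, 0.1589]
[{"dx": -0.0287, "dy": 0.0, "dz": 0.0411, "ax": -0.001, "ay": 0.001, "az": -0.001}]
2 rows -> [0.5686, -0.0346, 0.1389]
[{"dx": -0.0057, "dy": 0.0, "dz": 0.0082, "ax": 0.0, "ay": 0.0, "az": 0.0}, {"dx": -0.0058, "dy": 0.0, "dz": 0.0082, "ax": 0.0, "ay": 0.0, "az": 0.0}]
end [ 0.5686 -0.0346  0.1389] [-2.9142, -0.3338, -0.918]
[ 0.56860115 -0.03463019  0.1388935 ] [ 0.55343087 -0.03791647  0.12800902]
```

Request:
send_rows(targets=[{"dx": -0.0145, "dy": 0.0, "dz": 0.0205, "ax": 0, "ay": 0, "az": 0}, {"dx": -0.0142, "dy": 0.0, "dz": 0.0206, "ax": 0, "ay": 0, "az": 0}, {"dx": -0.0057, "dy": 0.0, "dz": 0.0082, "ax": 0.0, "ay": 0.0, "az": 0.0}, {"dx": -0.0058, "dy": 0.0, "dz": 0.0082, "ax": 0.0, "ay": 0.0, "az": 0.0}, {"dx": 0, "dy": 0, "dz": 0, "ax": 0, "ay": 0, "az": 0}, {"dx": 0, "dy": 0, "dz": 0, "ax": 0, "ay": 0, "az": 0}])

```text
time_s: 14.35
ee_pos: [0.5692, -0.0351, 0.1398]
eef_rot: [-2.914, -0.333, -0.918]
ft_force: [-0.8, -0.0, -2.3]
grip_width: 0.0124
```

```bash
python3 - <<'E'
from h import *
k="dx dy dz ax ay az".split()
rows=[(-.0402,0,.0575,0,0,0)]
p,r=sent([dict(zip(k,x)) for x in rows]);print(p,r.as_rotvec())
E
python3 shot.py wrist w13;python3 shot.py scene s13
python3 - <<'E'
from h import *
im=cv2.imread("pics/s13.png")[150:330,200:400];cv2.imwrite("pics/s13z.png",cv2.resize(im,None,fx=3.3,fy=3.3,interpolation=cv2.INTER_CUBIC))
E
```

```text
[ 0.56857276 -0.03456961  0.13885927] [-2.91373377 -0.33272653 -0.91597564]
14.35 [ 0.5692 -0.0351  0.1398] [-2.9144 -0.3334 -0.918 ] [-0.76 -0.   -2.29] 0.0124
14.4 [ 0.5692 -0.0351  0.1398] [-2.9144 -0.3335 -0.9182] [ 0.54 -0.51 -2.04] 0.0126
```

View pics/w13.png

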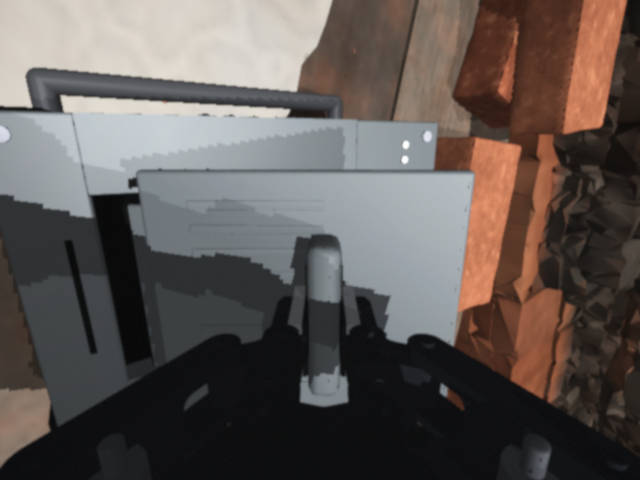

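View pics/s13z.png

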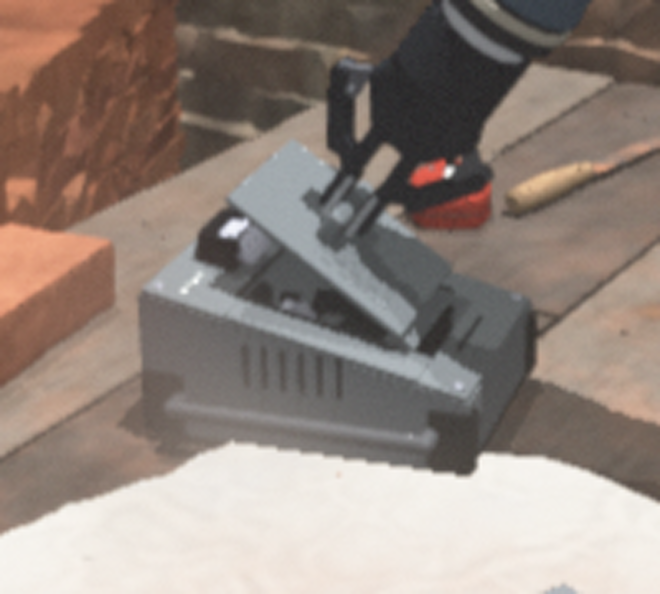

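Request:
send_rows(targets=[{"dx": -0.005, "dy": 0.0, "dz": 0.0006, "ax": 0, "ay": 0, "az": 0}, {"dx": -0.005, "dy": 0.0, "dz": 0, "ax": 0, "ay": 0, "az": 0}, {"dx": -0.004, "dy": 0.0, "dz": 0, "ax": 0.0, "ay": 0.0, "az": 0.0}, {"dx": -0.004, "dy": 0.0, "dz": 0, "ax": 0.0, "ay": 0.0, "az": 0.0}, {"dx": 0, "dy": 0, "dz": 0, "ax": 0, "ay": 0, "az": 0}])

```text
time_s: 15.08
ee_pos: [0.5543, -0.0383, 0.128]
eef_rot: [-2.915, -0.333, -0.916]
ft_force: [0.2, 0.3, -1.8]
grip_width: 0.013
```

```bash
python3 - <<'E'
from h import *
k="dx dy dz ax ay az".split()
rows=[(-.018,0,.0006,0,0,0)]
p,r=sent([dict(zip(k,x)) for x in rows]);print(p,r.as_rotvec(), cov(-.08,.0055,.4)[0])
E
python3 shot.py wrist w14;python3 - <<'E'
from h import *
im=cv2.imread("pics/w14.png")[90:390,0:360];cv2.imwrite("pics/w14z.png",cv2.resize(im,None,fx=2,fy=2,interpolation=cv2.INTER_CUBIC))
E
```

```text
[ 0.55452478 -0.03781338  0.12806611] [-2.91373377 -0.33272653 -0.91597564] [ 0.55422931 -0.03773121  0.12858188]
15.075 [ 0.5543 -0.0383  0.128 ] [-2.9147 -0.333  -0.9161] [ 0.23  0.3  -1.76] 0.013
```

View pics/w14z.png

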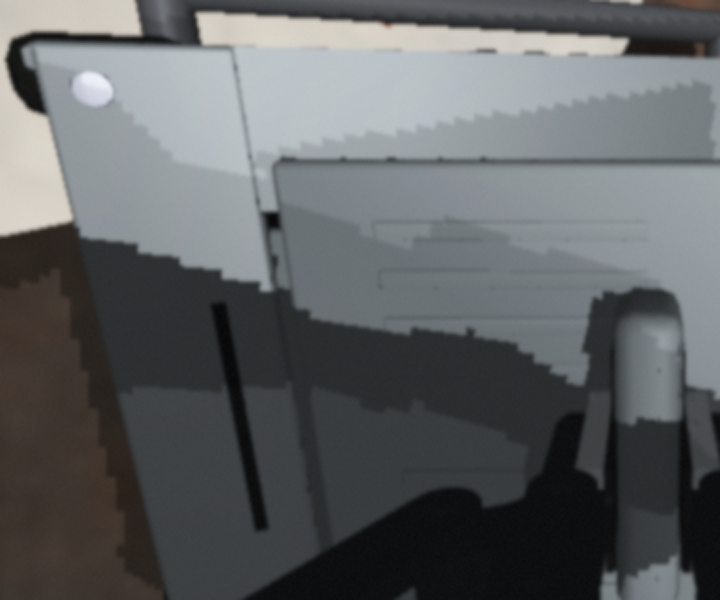

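```bash
python3 - <<'E'
from h import *
p,r=cmd()
# current E coords
print(R.from_rotvec(r).as_matrix()[:,0])
g=[(*cov(-.079,.0055,.3),2),(*cov(-.078,.0055,.2),2),(*cov(-.077,.0055,.1),2),(*cov(-.077,.0055,.05),1),(*cov(-.077,.0055,.0),1)]
plan(p,r,g)
E
```

```text
[0.79902001 0.18454536 0.57228493]
2 rows -> [0.5589, -0.0366, 0.1213]
[{"dx": -0.0001, "dy": -0.0001, "dz": 0.0041, "ax": 0.0, "ay": -0.05, "az": 0.0}, {"dx": 0.0002, "dy": 0.0, "dz": 0.0041, "ax": -0.001, "ay": -0.049, "az": -0.001}]
2 rows -> [0.5629, -0.0357, 0.1136]
[{"dx": -0.0001, "dy": 0.0, "dz": 0.0043, "ax": 0.0, "ay": -0.05, "az": 0.0}, {"dx": 0.0001, "dy": 0.0, "dz": 0.0043, "ax": 0.0, "ay": -0.05, "az": 0.0}]
2 rows -> [0.566, -0.035, 0.1057]
[{"dx": -0.0001, "dy": 0.0, "dz": 0.0043, "ax": 0.0, "ay": -0.05, "az": 0.0}, {"dx": 0.0001, "dy": 0.0, "dz": 0.0043, "ax": 0.0, "ay": -0.05, "az": 0.0}]
1 rows -> [0.5678, -0.0346, 0.1018]
[{"dx": 0.0005, "dy": 0.0, "dz": 0.0042, "ax": 0.0, "ay": -0.05, "az": 0.0}]
1 rows -> [0.5693, -0.0342, 0.0978]
[{"dx": 0.0005, "dy": 0.0, "dz": 0.0043, "ax": 0.0, "ay": -0.05, "az": 0.0}]
end [ 0.5693 -0.0343  0.0978] [-3.0808, -0.3529, -0.3252]
```

Request:
send_rows(targets=[{"dx": 0, "dy": 0, "dz": 0.0041, "ax": 0.0, "ay": -0.05, "az": 0.0}, {"dx": 0.0001, "dy": 0.0, "dz": 0.0041, "ax": 0, "ay": -0.05, "az": 0}, {"dx": 0, "dy": 0.0, "dz": 0.0043, "ax": 0.0, "ay": -0.05, "az": 0.0}, {"dx": 0, "dy": 0.0, "dz": 0.0043, "ax": 0.0, "ay": -0.05, "az": 0.0}, {"dx": 0, "dy": 0, "dz": 0, "ax": 0, "ay": 0, "az": 0}])

```text
time_s: 15.75
ee_pos: [0.564, -0.0361, 0.114]
eef_rot: [-3.012, -0.345, -0.626]
ft_force: [-0.5, -0.1, -2.0]
grip_width: 0.0128
```

Request:
send_rows(targets=[{"dx": -0.0003, "dy": 0, "dz": 0.0043, "ax": 0.0, "ay": -0.05, "az": 0.0}, {"dx": -0.0003, "dy": 0.0, "dz": 0.0043, "ax": 0, "ay": -0.05, "az": 0}, {"dx": 0, "dy": 0, "dz": 0, "ax": 0, "ay": 0, "az": 0}])

```text
time_s: 16.12
ee_pos: [0.5659, -0.0356, 0.1055]
eef_rot: [-3.05, -0.349, -0.477]
ft_force: [-2.5, -1.0, -0.7]
grip_width: 0.0129
```

```bash
python3 - <<'E'
from h import *
k="dx dy dz ax ay az".split()
rows=[(0,0,.0041,0,-.05,0),(.0001,0,.0041,0,-.05,0),(0,0,.0043,0,-.05,0),(0,0,.0043,0,-.05,0),(-.0003,0,.0043,0,-.05,0),(-.0003,0,.0043,0,-.05,0)]
p,r=sent([dict(zip(k,x)) for x in rows]);print(p,r.as_rotvec(), cov(-.077,.0055,.1)[0])
E
python3 shot.py wrist w15;python3 shot.py scene s15;python3 - <<'E'
from h import *
im=cv2.imread("pics/s15.png")[180:310,220:380];cv2.imwrite("pics/s15z.png",cv2.resize(im,None,fx=4.4,fy=4.4,interpolation=cv2.INTER_CUBIC))
E
```

```text
[ 0.56550443 -0.03524359  0.10547786] [-3.04911595 -0.34845159 -0.47513196] [ 0.5660292  -0.03499323  0.10573156]
16.125 [ 0.5659 -0.0356  0.1055] [-3.0497 -0.3491 -0.4766] [-2.46 -1.01 -0.66] 0.0129
16.175 [ 0.5656 -0.0357  0.1055] [-3.0496 -0.3488 -0.4774] [-2.81  0.2  -1.46] 0.0128
```

View pics/w15.png

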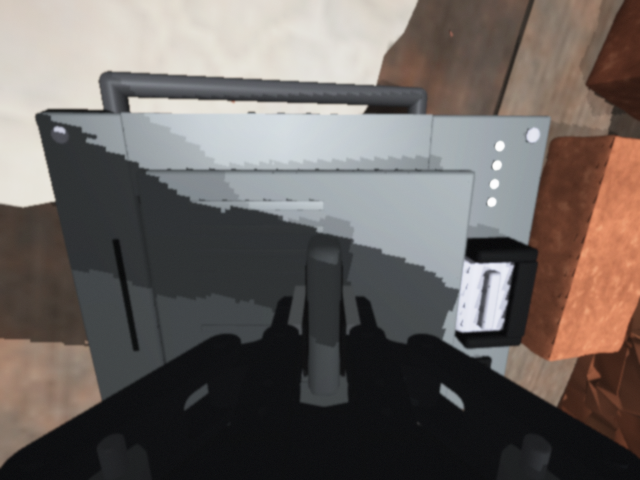

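View pics/s15z.png

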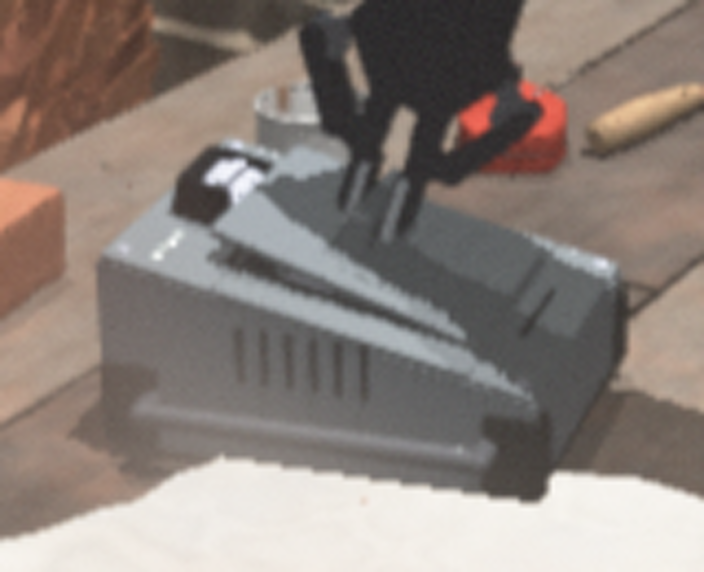

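Request:
send_rows(targets=[{"dx": 0.0004, "dy": 0, "dz": 0.0021, "ax": 0.0, "ay": -0.025, "az": 0.0}, {"dx": 0.0004, "dy": 0.0, "dz": 0.0021, "ax": 0, "ay": -0.025, "az": 0}, {"dx": 0, "dy": 0, "dz": 0, "ax": 0, "ay": 0, "az": 0}])

```text
time_s: 16.6
ee_pos: [0.5677, -0.0352, 0.1015]
eef_rot: [-3.067, -0.351, -0.398]
ft_force: [-2.6, -1.3, 0.3]
grip_width: 0.0131
```

Request:
send_rows(targets=[{"dx": 0.0003, "dy": 0, "dz": 0.0021, "ax": 0.0, "ay": -0.025, "az": 0.0}, {"dx": 0.0003, "dy": 0.0, "dz": 0.0021, "ax": 0, "ay": -0.025, "az": 0}, {"dx": 0, "dy": 0, "dz": 0, "ax": 0, "ay": 0, "az": 0}])

```text
time_s: 16.98
ee_pos: [0.5695, -0.0348, 0.098]
eef_rot: [-3.081, -0.353, -0.322]
ft_force: [-6.5, -1.0, 5.0]
grip_width: 0.0129
```

Request:
send_rows(targets=[{"dx": 0, "dy": 0, "dz": 0.001, "ax": 0.0, "ay": -0.015, "az": 0.0}, {"dx": 0, "dy": 0.0, "dz": 0, "ax": 0, "ay": 0, "az": 0}])

```text
time_s: 17.23
ee_pos: [0.5694, -0.0348, 0.098]
eef_rot: [-3.085, -0.353, -0.3]
ft_force: [-19.1, -2.8, 24.2]
grip_width: 0.0125
```

```bash
python3 - <<'E'
from h import *
k="dx dy dz ax ay az".split()
rows=[(.0004,0,.0021,0,-.025,0),(.0004,0,.0021,0,-.025,0),(.0003,0,.0021,0,-.025,0),(.0003,0,.0021,0,-.025,0),(0,0,.001,0,-.015,0)]
p,r=sent([dict(zip(k,x)) for x in rows]);print(p,r.as_rotvec(), cov(-.077,.0055,.0)[0])
E
python3 shot.py wrist w16;python3 shot.py scene s16;python3 - <<'E'
from h import *
im=cv2.imread("pics/s16.png")[180:310,220:380];cv2.imwrite("pics/s16z.png",cv2.resize(im,None,fx=4.4,fy=4.4,interpolation=cv2.INTER_CUBIC))
im=cv2.imread("pics/w16.png")[150:370,100:560];cv2.imwrite("pics/w16z.png",cv2.resize(im,None,fx=1.7,fy=1.7,interpolation=cv2.INTER_CUBIC))
E
```

```text
[ 0.56921261 -0.03437451  0.0967917 ] [-3.08389905 -0.35252553 -0.30033819] [ 0.56931436 -0.03423095  0.09783675]
17.225 [ 0.5694 -0.0348  0.098 ] [-3.0853 -0.3529 -0.2997] [-19.09  -2.76  24.19] 0.0125
17.275 [ 0.5694 -0.0348  0.098 ] [-3.0852 -0.3528 -0.3002] [-18.57  -1.54  23.38] 0.0124
```

View pics/w16z.png

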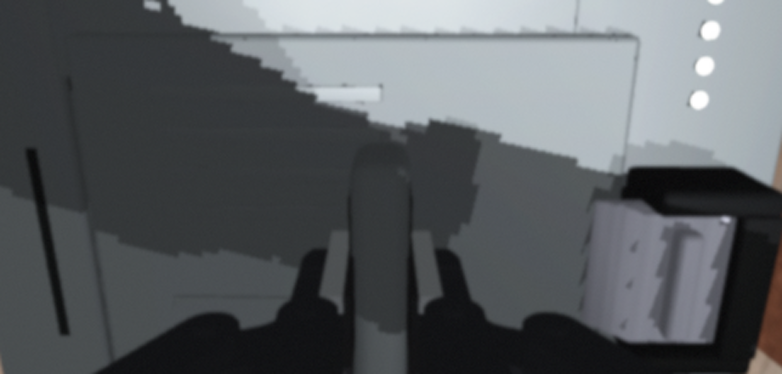

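View pics/s16z.png

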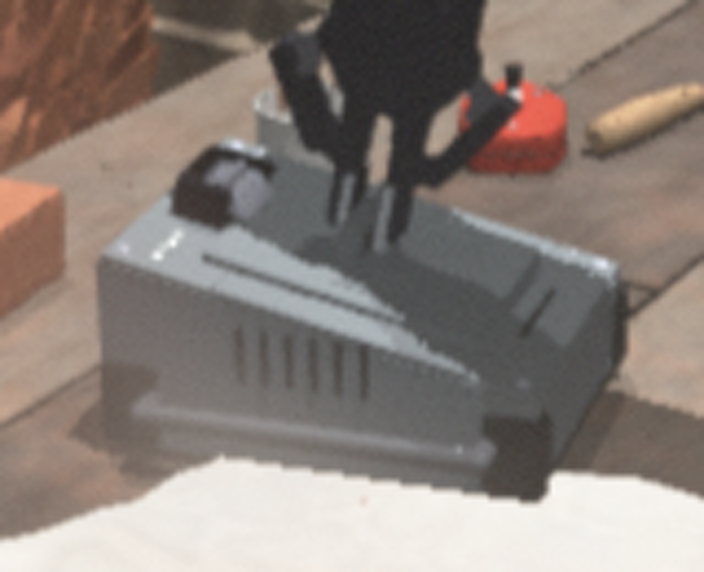

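Request:
send_rows(targets=[{"dx": 0, "dy": 0, "dz": -0.0012, "ax": 0.0, "ay": 0.015, "az": 0.0}, {"dx": 0, "dy": 0.0, "dz": 0, "ax": 0, "ay": 0, "az": 0}])

```text
time_s: 17.58
ee_pos: [0.5694, -0.0348, 0.0982]
eef_rot: [-3.081, -0.352, -0.324]
ft_force: [0.1, -0.9, -2.6]
grip_width: 0.013
```

Request:
send_rows(hand=0.5, targets=[{"dx": 0, "dy": 0, "dz": 0, "ax": 0.0, "ay": 0, "az": 0.0}, {"dx": 0, "dy": 0.0, "dz": 0, "ax": 0, "ay": 0, "az": 0}, {"dx": 0, "dy": 0.0, "dz": 0, "ax": 0, "ay": 0, "az": 0}, {"dx": 0, "dy": 0.0, "dz": 0, "ax": 0, "ay": 0, "az": 0}])

```text
time_s: 18.08
ee_pos: [0.5692, -0.0349, 0.0981]
eef_rot: [-3.081, -0.352, -0.324]
ft_force: [0.6, 0.4, -1.0]
grip_width: 0.0426
```

Request:
send_rows(targets=[{"dx": 0, "dy": 0, "dz": -0.03, "ax": 0.0, "ay": 0, "az": 0.0}, {"dx": 0, "dy": 0.0, "dz": -0.05, "ax": 0, "ay": 0, "az": 0}, {"dx": 0, "dy": -0.04, "dz": -0.04, "ax": 0, "ay": -0.1, "az": 0}, {"dx": 0, "dy": -0.04, "dz": 0, "ax": 0, "ay": -0.11, "az": 0}, {"dx": 0, "dy": 0.0, "dz": 0, "ax": 0, "ay": 0, "az": 0}, {"dx": 0, "dy": 0.0, "dz": 0, "ax": 0, "ay": 0, "az": 0}])

```text
time_s: 18.82
ee_pos: [0.5268, 0.0373, 0.2151]
eef_rot: [3.121, 0.358, -0.001]
ft_force: [1.1, -0.5, -0.4]
grip_width: 0.0428
```

```bash
python3 shot.py wrist w17;python3 shot.py scene s17;python3 shot.py top t17; python3 - <<'E'
from h import *
im=cv2.imread("pics/s17.png")[180:310,220:380];cv2.imwrite("pics/s17z.png",cv2.resize(im,None,fx=4.4,fy=4.4,interpolation=cv2.INTER_CUBIC))
E
```

```text
18.825 [0.5268 0.0373 0.2151] [ 3.121e+00  3.577e-01 -7.000e-04] [ 1.08 -0.47 -0.43] 0.0428
18.875 [0.5267 0.0369 0.2152] [ 3.1212e+00  3.5640e-01 -4.0000e-04] [ 0.06  0.14 -0.77] 0.0426
18.925 [0.5266 0.0367 0.2154] [ 3.1213e+00  3.5560e-01 -3.0000e-04] [-0.03  0.01  0.68] 0.0428
```

View pics/w17.png

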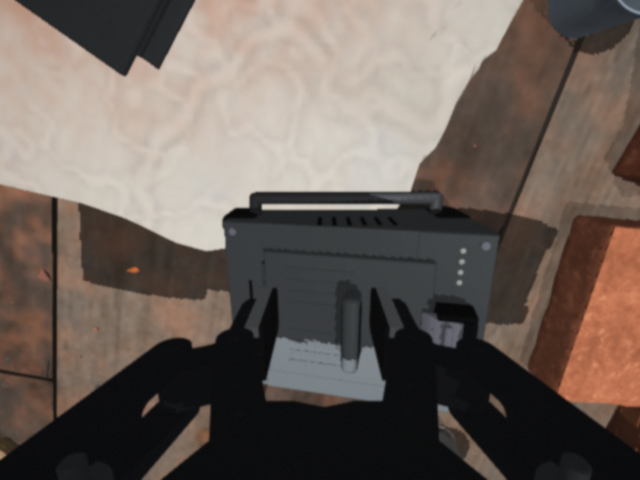

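View pics/s17z.png

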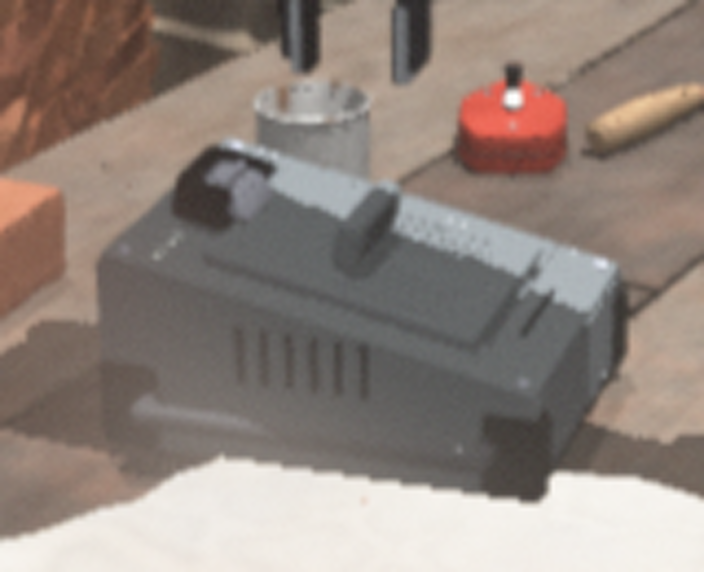

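Request:
send_rows(targets=[{"dx": 0.02, "dy": 0.045, "dz": -0.01, "ax": 0.0, "ay": 0, "az": 0.0}, {"dx": 0.02, "dy": 0.045, "dz": 0, "ax": 0, "ay": 0, "az": 0}, {"dx": 0.02, "dy": 0.0, "dz": 0, "ax": 0, "ay": 0, "az": 0}, {"dx": 0, "dy": 0.0, "dz": 0, "ax": 0, "ay": 0, "az": 0}, {"dx": 0, "dy": 0.0, "dz": 0, "ax": 0, "ay": 0, "az": 0}])

```text
time_s: 19.6
ee_pos: [0.6049, -0.0369, 0.2256]
eef_rot: [3.121, 0.357, -0.001]
ft_force: [-0.2, -0.3, -0.7]
grip_width: 0.0425
```

```bash
python3 shot.py wrist w18; python3 - <<'E'
from h import *
import pickle
s,cp=pickle.load(open("w18.pkl","rb"))
im=cv2.imread("pics/w18.png");im=np.clip((im/255.)**.5*255,0,255).astype('uint8')
o=np.array([180,110]);f=2.2
big=cv2.resize(im[110:370,180:540],None,fx=f,fy=f,interpolation=cv2.INTER_CUBIC)
cv2.imwrite("pics/w18z.png",big)
T=lambda X:(proj(cp,X)+.5-o)*f-.5
sh=np.array([(-.073,.062,.0155),(-.073,-.062,.0155),(.073,-.062,.0155),(.073,.062,.0155)])+[.077,0,-.0095]
for x,c in((deck(sh),(0,0,255)),(deck([(.143,.018,.007),(.143,-.018,.007)]),(0,255,255)),(deck(np.array([(.001,.035,.0395),(.001,-.035,.0395),(.015,-.035,.0395),(.015,.035,.0395)])+[.077,0,-.0095]),(255,0,255))):
    cv2.polylines(big,[np.round(T(M(LAMP,x))).astype(int).reshape(-1,1,2)],True,c,1)
cv2.imwrite("pics/w18o.png",big)
E
```

```text
19.6 [ 0.6049 -0.0369  0.2256] [ 3.1212e+00  3.5650e-01 -1.0000e-03] [-0.18 -0.31 -0.67] 0.0425
```

View pics/w18z.png

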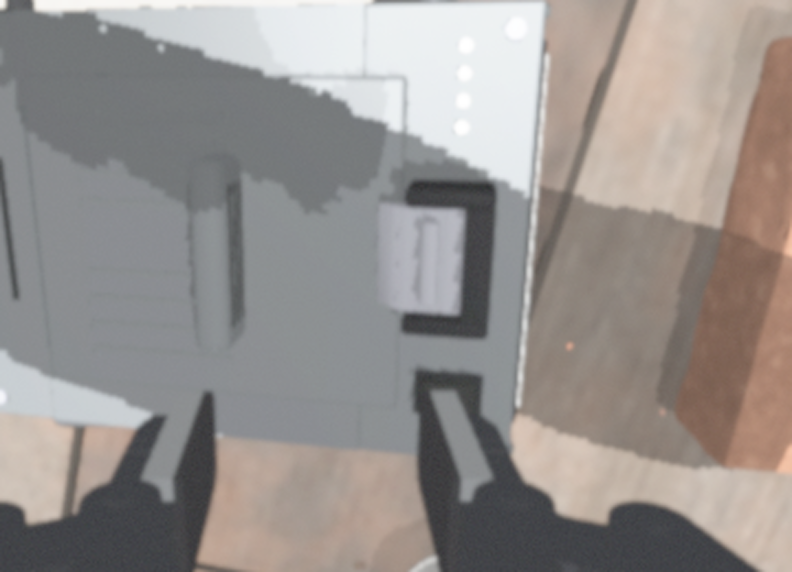

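View pics/w18o.png

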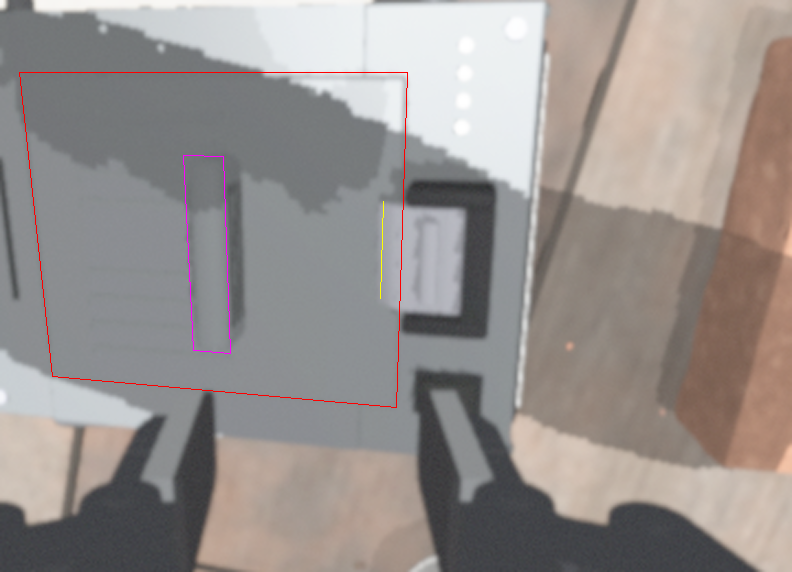

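View pics/t17.png

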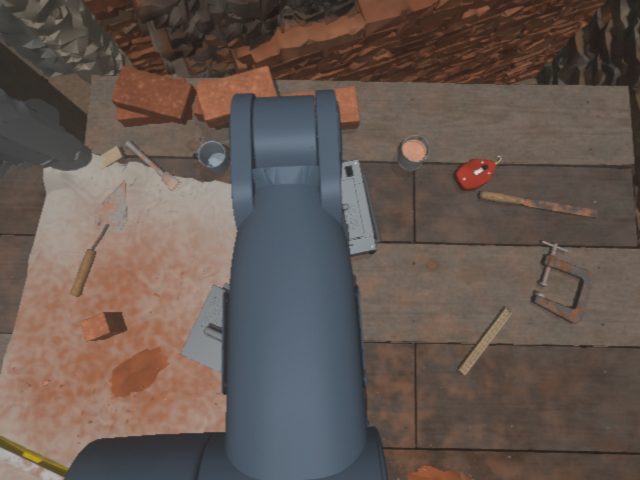

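The cover's outline matches the shut pose to about 1 mm. The catch nose (x≈382) is fully out over the plate's top edge (x≈402). The mug and tin are at the same pixels as at the start, so I'm handing in.

```bash
python3 - <<'E'
from workcell import bot
print(bot.finish_job())
E
```

```text
the job is handed in; nothing more can be done
None
```

The battery pack is latched in its bay and the cover is hooked and snapped shut. I handed the job in at about 19.6 s of the 61 s allowed.

- **Pack:** I gripped it by its bar and pressed it down to the stop (wrist force about 21 N up and 12 N sideways). In the picture after release, the latch nose overlaps the pack's edge by about 7 mm.
- **Cover:** I used the smaller of the two look-alikes. Its lip went under the ledge at about 0.4 rad with almost no force. I then swung it down, with a final press of about 24 N up and 19 N sideways.
- **Last check:** In the last wrist picture the plate's outline matches the shut pose to about 1 mm. The catch nose is at its fully sprung-out position over the top edge. In the scene picture the cover lies flat on the casing.
- **Surroundings:** The tin and mug are at the same pixels as at the start, and the gripper is clear of everything.

**Disagreements:**
- My models of the pack and, at close range, the cover drew 2–5% larger than the wrist camera showed. I put this down to rounded edges and camera calibration, and the centres still agreed to 1–2 mm.
- The pack showed an unexplained push of 5–12 N toward the robot while I pressed it. It was gone after release.
- One early move call was refused because its rows lacked some keys; it moved nothing.

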